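Load the last cutting boards and hold the carrying rack level

ROBOT

A 6-joint arm with a two-finger parallel gripper is mounted at the origin on the work surface; the furniture and walls round the work are solid. World frame = base frame: x ahead of the robot, y to its left, z up, the work surface at z = 0. Lengths are in m, angles in rad, forces in N, time in s.
With the tool pointing down it reaches from about 0.325 to 0.775 m from the base axis. Payload 5.5 kg.
Tool frame: the origin (TCP) lies at the very end of the fingers, on their centre line; the grasp point (between the pads) lies 19 mm behind it (ctrl.hold_point_z is the distance from the TCP to the grasp point, in m); z points along the fingers, y is the direction in which the jaws open and shut (so a half turn about z gives the same grasp; the last joint's range is limited). The gripper opens to 85 mm and grips with 20 to 120 N. Pads are 22 mm wide; open, the fingers measure 114 mm over their backs; the gripper's body (76 mm by 85 mm) begins 54 mm behind the grasp point. The pads swing forward as they close: fully open they stand 13 mm farther back than shut.
Start: joints at [1.061, 0.091, 1.231, -0, 1.82, -0.057], TCP at [0.262, 0.54, 0.231] pointing down, gripper open.
Joint ranges: [-2.87, 2.87], [-0.86, 2.18], [0.17, 2.46], [-1.51, 4.65], [0.06, 2.69], [-2.65, 2.65]. Speed limits (rad/s): [2.57, 2.57, 3.01, 3.14, 3.14, 3.14].

INTERFACE

Orientations are given as [roll, pitch, yaw] about the fixed x, y, z axes, in that order (R = Rz(yaw) Ry(pitch) Rx(roll)).
In Python, from workcell import status, optics, hand_in, ctrl gives the robot as it stands.
- The arm moves only by the shell command python3 -m inch 'ROWS' [FORCE]. ROWS is JSON, a list of rows, each a list of 5 numbers: the shift along the tool's x, y, z in m, then the turn about the tool's z in rad, then the opening, from 0 (shut) to 1 (fully open). In form: [[tx, ty, tz, turn, gripper], ...]. A call has 1 to 8 rows; each row shifts and turns the pose as measured when the row begins, along the tool's axes as they then stand; what a row does not reach is not made up. A row lasts 1/10 s, in which the tool goes at most 50 mm and 8.59 degrees, less where a joint would pass 70% of its speed; a pose out of reach is approached as far as the arm can. A call is refused whole if a number of a shift passes 0.05 or a number of a turn 0.15, either way. A call with a gripper value outside its range is refused whole. The fingers move at their own pace and stop on an object; FORCE is the grip in N (left out, the last holds). Time passes only in rows, so rows that do not move let the fingers close. It gives the time, the measured TCP pose, the force and the opening at its end, in the units of the state.
- status.state(): the state, without advancing time (a new reading comes with each control period).
- optics.grab_frame(name): name is "side" or "top" or "wrist"; returns the picture (480x640x3 uint8, red, green, blue); there is no depth.
- optics.camera_info(name): a dict with "camera_matrix" (3x3 intrinsics, pixels), "extrinsics" (4x4, takes a point from camera to world coordinates); the wrist camera has in their place "T_tool_cam" (4x4, takes a point from camera to tool coordinates, whose origin is the TCP and whose axes are the flange's). Camera axes: x right, y down, z forward; pixel columns grow to the right and rows downward; lengths in m; the calibration is good to about 2 mm. The wrist camera is an equidistant fisheye: a pixel r from the principal point sees the ray r / f radians off the axis. A picture is of the moment at which its call begins: read the wrist's pose just before it. camera_info takes no time and is no camera call.
- hand_in(): hands the job in, once; it reports no verdict.
The state is a dict: "time": time; "q": joint angles; "qd": joint speeds; "tau": joint torques, N m; "eef_pos": TCP position; "tool_rot": TCP orientation; "ft_force": force on the tool from outside, world axes, zero at the start; "moment": the same for the moment, N m; "width": finger opening in m.
Only numpy, scipy, OpenCV 4.12 (cv2) and the standard library are available. Lean on these libraries where they do the work, as an engineer would, in place of code of your own. Each camera call takes 0.05 s, during which the arm holds its last target.

TASK

Take the red and the green cutting board out of the draining stand and stand them on edge in the two empty slots of the wire carrying rack beside the blue board, one per slot, pushed in until they rest on the bottom wires. Then swing the rack's folded handle upright and lift the loaded rack by it about 10 cm clear of the worktop; finish holding it there, still and level, without putting it down or letting go. Leave the brush, the timer and the salt shaker where they are.

Things in the scene. Friction and masses are not known exactly. Their poses are not given: they have to be found in the camera images.
- board_rack: loose wire carrying rack, 0.3 kg empty, 148 (x) x 188 (y) mm. Origin: centre of its underside; x across the slots, y along them, z up. Slots at x = -46 mm (blue board), 0 and +46 mm (empty). A seated board's lower edge lies at z = 12 mm, top edge at 122, its middle near y = 0 (10 mm of play each way between the side frames). It hangs level only with all three slots filled.
- slot_mid (a point): bottom of the rack's middle slot (empty at the start), in its centre, where a board's lower edge comes to rest, 12 mm above the worktop. Every slot is 14 mm wide, between wire hoops at y = +-50 mm that rise to 72 mm above the rack's underside; over the top 12 mm the mouth widens to 25 mm. Axes as the rack's.
- slot_end (a point): the same point of the rack's end slot on its +x side, under the folded handle's side (empty at the start).
- bail (a joint): swing handle of the rack, 0.08 kg with its grip, hinged about the rack's y axis 100 mm above its underside at x = 0, low friction; let go short of upright it falls back. 0 (start) = folded level towards the rack's +x, pi/2 = upright over the rack's middle, 3.14 = folded to -x.
- bail_grip (a point): middle of the handle's black ribbed grip, a round bar along the rack's y, 19 mm thick, 104 mm long, 112 mm from the hinge axis: at the start beyond the rack's +x side, 100 mm above the worktop; upright, 212 mm above the rack's underside. The grip is a tube that turns easily on its wire, so the handle swings freely while it is held.
- drain_stand: fixed draining stand: grey drip tray 176 (x) x 196 (y) x 16 mm with two bent-wire combs up to 66 mm high. Origin: centre of its underside; x runs across its three slots (at x = -46, 0, +46 mm, 14 mm wide, mouths 25 mm). The red and green boards stand in the two outer slots, either way round, lower edges 13 mm above the worktop.
- red_board: small red plastic cutting board, 150 long x 110 high x 10 mm thick, about 0.14 kg, standing on a long edge; starts in the draining stand. Origin: middle of its lower edge; z up the board (top edge at 110 mm), y along it, x through its thickness. Black hang hole drawn in the top corner at +y.
- green_board: small green plastic cutting board, 150 long x 110 high x 10 mm thick, about 0.14 kg, standing on a long edge; starts in the draining stand. Origin: middle of its lower edge; z up the board (top edge at 110 mm), y along it, x through its thickness. Black hang hole drawn in the top corner at +y.
- blue_board: small blue plastic cutting board, 150 long x 110 high x 10 mm thick, about 0.14 kg, standing on a long edge; already in the rack's slot at x = -46 mm and stays there. Origin: middle of its lower edge; z up the board (top edge at 110 mm), y along it, x through its thickness. Black hang hole drawn in the top corner at +y.
- scrub_brush: grey scrubbing brush with a bow handle, 61 x 155 x 91 mm, bystander, to be left alone. Origin: centre of its underside
- kitchen_timer: round wind-up kitchen timer, 63 mm across, 56 mm high, bystander, to be left alone. Origin: centre of its underside
- salt_shaker: salt shaker, 44 mm across, 90 mm high, bystander, to be left alone. Origin: centre of its underside
Things that resemble listed ones, but are neither listed nor needed, are in the scene too. Of the things that look like the red_board, the larger one is meant.

How it is judged:
On the way, in this order (a step that is already met when the one before it is completed fails the run):
1. the red and the green board stand in the rack's two empty slots, fully down, while the rack stands on the worktop with its handle still folded (x of blue_board in the frame of board_rack between -0.054 and -0.038 m and y of blue_board in the frame of board_rack between -0.016 and 0.016 m and z of blue_board in the frame of board_rack between 0.006 and 0.018 m and angle between the z axis of blue_board and the z axis of board_rack, either way round below 0.12 rad and angle between the x axis of blue_board and the x axis of board_rack, either way round below 0.15 rad and (((x of red_board in the frame of board_rack between -0.008 and 0.008 m and y of red_board in the frame of board_rack between -0.016 and 0.016 m and z of red_board in the frame of board_rack between 0.006 and 0.018 m and angle between the z axis of red_board and the z axis of board_rack, either way round below 0.12 rad and angle between the x axis of red_board and the x axis of board_rack, either way round below 0.15 rad) and (x of green_board in the frame of board_rack between 0.038 and 0.054 m and y of green_board in the frame of board_rack between -0.016 and 0.016 m and z of green_board in the frame of board_rack between 0.006 and 0.018 m and angle between the z axis of green_board and the z axis of board_rack, either way round below 0.12 rad and angle between the x axis of green_board and the x axis of board_rack, either way round below 0.15 rad)) or ((x of red_board in the frame of board_rack between 0.038 and 0.054 m and y of red_board in the frame of board_rack between -0.016 and 0.016 m and z of red_board in the frame of board_rack between 0.006 and 0.018 m and angle between the z axis of red_board and the z axis of board_rack, either way round below 0.12 rad and angle between the x axis of red_board and the x axis of board_rack, either way round below 0.15 rad) and (x of green_board in the frame of board_rack between -0.008 and 0.008 m and y of green_board in the frame of board_rack between -0.016 and 0.016 m and z of green_board in the frame of board_rack between 0.006 and 0.018 m and angle between the z axis of green_board and the z axis of board_rack, either way round below 0.12 rad and angle between the x axis of green_board and the x axis of board_rack, either way round below 0.15 rad))) and height (world z) of board_rack below 0.012 m and value of joint bail below 0.6 rad), for 0.2 s.
2. the handle is swung upright (value of joint bail between 1.35 and 1.8 rad), for 0.1 s.
At the end, for the whole second after the job is handed in: The rack hangs from the fingers by its upright handle, underside over 60 mm up, tilted under 0.12 rad, slower than 30 mm/s and 0.2 rad/s, touching nothing else; each slot holds one fully seated board (8 mm across, 16 mm along), untouched by the fingers; bystanders moved under 30 mm (x of blue_board in the frame of board_rack between -0.054 and -0.038 m and y of blue_board in the frame of board_rack between -0.016 and 0.016 m and z of blue_board in the frame of board_rack between 0.006 and 0.018 m and angle between the z axis of blue_board and the z axis of board_rack, either way round below 0.12 rad and angle between the x axis of blue_board and the x axis of board_rack, either way round below 0.15 rad and (((x of red_board in the frame of board_rack between -0.008 and 0.008 m and y of red_board in the frame of board_rack between -0.016 and 0.016 m and z of red_board in the frame of board_rack between 0.006 and 0.018 m and angle between the z axis of red_board and the z axis of board_rack, either way round below 0.12 rad and angle between the x axis of red_board and the x axis of board_rack, either way round below 0.15 rad) and (x of green_board in the frame of board_rack between 0.038 and 0.054 m and y of green_board in the frame of board_rack between -0.016 and 0.016 m and z of green_board in the frame of board_rack between 0.006 and 0.018 m and angle between the z axis of green_board and the z axis of board_rack, either way round below 0.12 rad and angle between the x axis of green_board and the x axis of board_rack, either way round below 0.15 rad)) or ((x of red_board in the frame of board_rack between 0.038 and 0.054 m and y of red_board in the frame of board_rack between -0.016 and 0.016 m and z of red_board in the frame of board_rack between 0.006 and 0.018 m and angle between the z axis of red_board and the z axis of board_rack, either way round below 0.12 rad and angle between the x axis of red_board and the x axis of board_rack, either way round below 0.15 rad) and (x of green_board in the frame of board_rack between -0.008 and 0.008 m and y of green_board in the frame of board_rack between -0.016 and 0.016 m and z of green_board in the frame of board_rack between 0.006 and 0.018 m and angle between the z axis of green_board and the z axis of board_rack, either way round below 0.12 rad and angle between the x axis of green_board and the x axis of board_rack, either way round below 0.15 rad))) and height (world z) of board_rack above 0.06 m and angle between board_rack's own z axis and vertical below 0.12 rad and linear speed of board_rack below 0.03 m/s and angular speed of board_rack below 0.2 rad/s and value of joint bail between 1.3 and 1.85 rad and contact force between the fingers and board_rack above 2 N and contact force between the fingers and red_board below 0.2 N and contact force between the fingers and green_board below 0.2 N and contact force between the fingers and blue_board below 0.2 N and contact force between board_rack and drain_stand below 0.1 N and contact force between board_rack and scrub_brush below 0.1 N and contact force between board_rack and kitchen_timer below 0.1 N and contact force between board_rack and salt_shaker below 0.1 N and distance of each of scrub_brush, kitchen_timer, salt_shaker from where it was at the start of the episode below 0.03 m); the arm keeps its last pose, push and grip.
It fails at once if the brush, timer or salt shaker is pushed more than 30 mm (distance of any of scrub_brush, kitchen_timer, salt_shaker from where it was at the start of the episode above 0.03 m).
It fails at once if a board is tipped over (more than about 45 degrees) (angle between any of red_board, green_board, blue_board's own z axis and vertical above 0.8 rad).
It fails at once if the rack is tipped more than about 20 degrees (angle between board_rack's own z axis and vertical above 0.35 rad).
It also fails if it takes over 72 s, if anything falls off the work surface, if the arm or the gripper's body presses on something with over 40 N, if the wrist force passes 120 N, or if a joint passes its speed limit or range.

## Working session

There is one attempt and no reset: what is moved stays moved. The work goes in short steps, Python scripts to look and compute and a shell command to move; the robot and the scene stay as the last step left them, time stands still between calls to the robot, and variables do not carry over. Pictures are saved under pics/ and viewed, and the job is handed in when it is done.

```bash
ls; mkdir -p pics; python3 - <<'E'
from workcell import status, optics, ctrl
import cv2, numpy as np
np.set_printoptions(precision=4,suppress=True)
print(status.state())
for n in ["side","top","wrist"]:
    im=optics.grab_frame(n); cv2.imwrite(f"pics/{n}0.png",im[:,:,::-1])
    print(n,optics.camera_info(n))
print(ctrl.hold_point_z)
E
```

```text
pics
{'time': 0.0, 'q': array([ 1.0613,  0.0919,  1.2319, -0.    ,  1.8198, -0.0567]), 'qd': array([-0.    ,  0.0012,  0.0008,  0.0002,  0.0023,  0.0008]), 'tau': array([ -0.0004, -45.8744, -41.8018,  -0.0002,   0.012 ,  -0.    ]), 'eef_pos': array([0.2624, 0.5393, 0.2302]), 'tool_rot': array([-3.1397, -0.0001,  2.6888]), 'ft_force': array([-0.3904,  0.8137,  1.0086]), 'moment': array([ 0.0109, -0.0148,  0.0167]), 'width': 0.08513728806289989}
side {'camera_matrix': array([[452.9691,   0.    , 315.3609],
       [  0.    , 452.9691, 245.2122],
       [  0.    ,   0.    ,   1.    ]]), 'extrinsics': array([[ 0.9998,  0.0209,  0.0022,  0.3679],
       [ 0.0068, -0.4212,  0.907 , -1.0533],
       [ 0.0198, -0.9067, -0.4212,  0.5983],
       [ 0.    ,  0.    ,  0.    ,  1.    ]])}
top {'camera_matrix': array([[608.8923,   0.    , 319.5806],
       [  0.    , 608.8923, 246.5824],
       [  0.    ,   0.    ,   1.    ]]), 'extrinsics': array([[ 0.0437, -0.9779,  0.2045,  0.1156],
       [-0.999 , -0.0418,  0.0134, -0.0151],
       [-0.0046, -0.2049, -0.9788,  1.4269],
       [ 0.    ,  0.    ,  0.    ,  1.    ]])}
wrist {'camera_matrix': array([[371.6483,   0.    , 315.2618],
       [  0.    , 371.6483, 230.9534],
       [  0.    ,   0.    ,   1.    ]]), 'T_tool_cam': array([[-0.0009, -0.9652, -0.2614,  0.0666],
       [ 1.    , -0.0007, -0.0007, -0.0004],
       [ 0.0005, -0.2614,  0.9652, -0.143 ],
       [ 0.    ,  0.    ,  0.    ,  1.    ]])}
0.0187
```

View pics/top0.png

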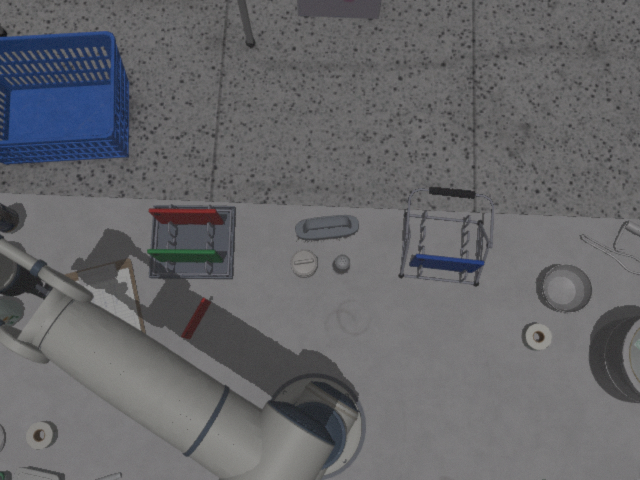

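View pics/side0.png

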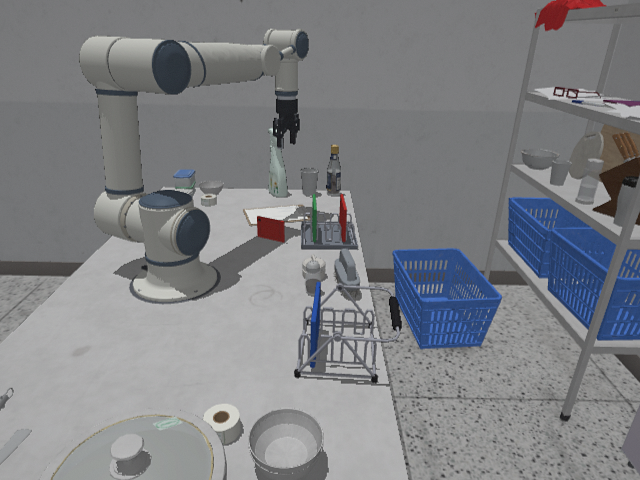

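View pics/wrist0.png

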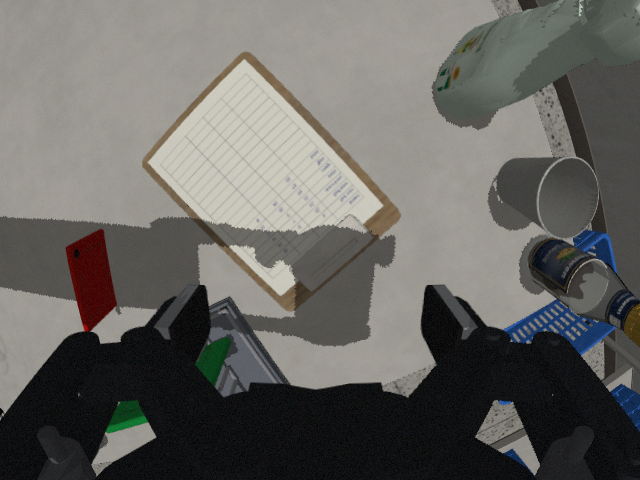

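The top picture shows the stand at about (192,242) with the red board at (184,215) and green at (186,255), the rack at about (445,240) with blue at (446,264), and the grip at (452,192). Red-board candidates are (184,215) in the stand and a smaller red plate at (197,318). The larger one is the one in the stand. Next I'll look at enlarged crops.

```bash
python3 - <<'E'
import cv2, numpy as np
t=cv2.imread("pics/top0.png"); s=cv2.imread("pics/side0.png")
def crop(im,x0,y0,w,h,k,name):
    c=cv2.resize(im[y0:y0+h,x0:x0+w],None,fx=k,fy=k,interpolation=cv2.INTER_CUBIC)
    st=10
    for x in range((x0+st-1)//st*st,x0+w,st):
        cv2.putText(c,str(x),((x-x0)*k,8),0,.3,(0,0,255),1); cv2.line(c,((x-x0)*k,10),((x-x0)*k,15),(0,0,255),1)
    for y in range((y0+st-1)//st*st,y0+h,st):
        cv2.putText(c,str(y),(0,(y-y0)*k),0,.3,(0,0,255),1); cv2.line(c,(20,(y-y0)*k),(25,(y-y0)*k),(0,0,255),1)
    cv2.imwrite(name,c)
crop(t,140,195,110,90,7,"pics/c1.png")
crop(t,390,175,110,115,5,"pics/c2.png")
crop(s,285,270,125,115,5,"pics/c3.png")
crop(s,250,180,120,80,6,"pics/c4.png")
E
```

```text
(no output)
```

View pics/c1.png

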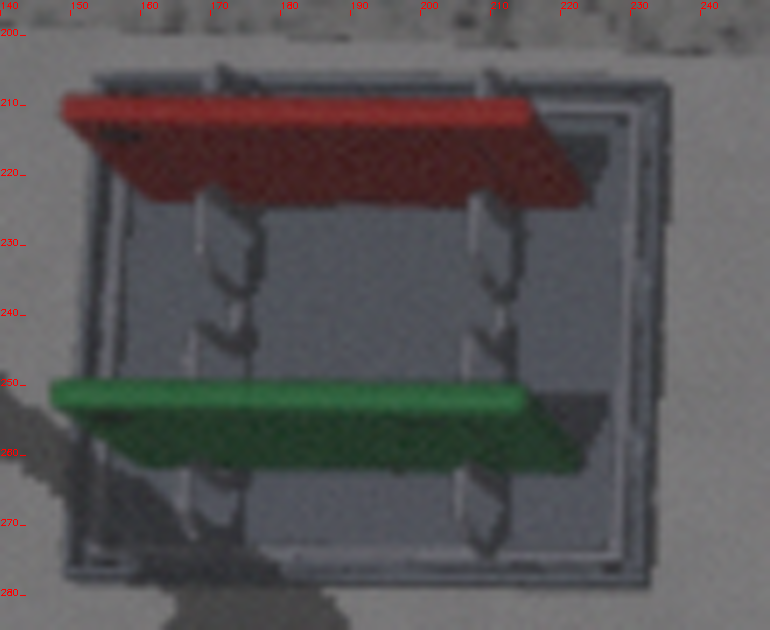

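View pics/c2.png

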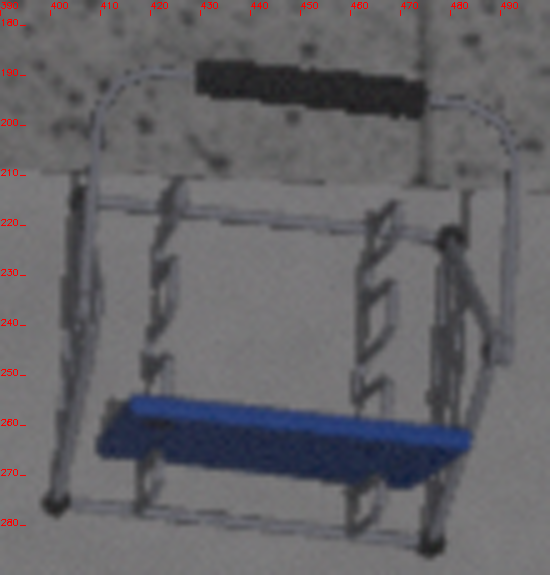

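View pics/c3.png

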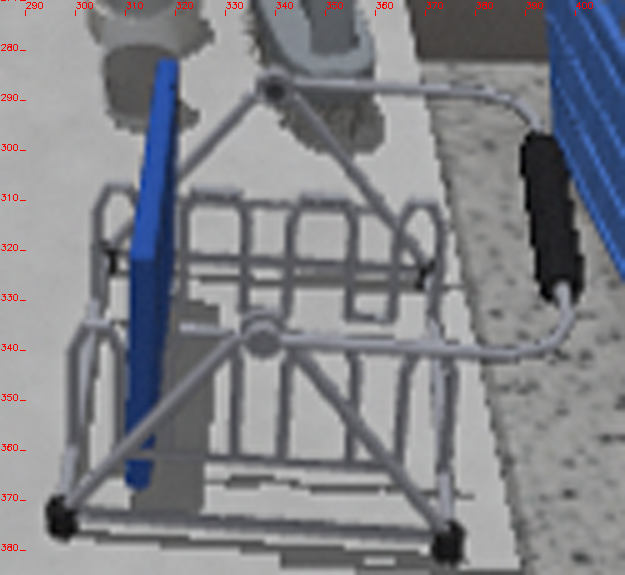

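View pics/c4.png

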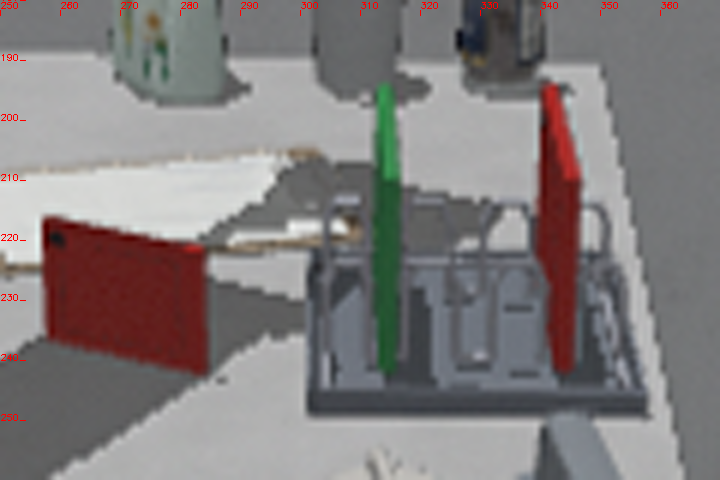

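```bash
cat > h.py <<'E'
from workcell import status, optics, ctrl
import cv2, numpy as np
from scipy.spatial.transform import Rotation as R
np.set_printoptions(precision=4,suppress=True)
def ray(cam,u,v):
    i=optics.camera_info(cam);K=i["camera_matrix"]
    if cam=="wrist":
        s=status.state(); T=np.eye(4);T[:3,:3]=R.from_euler('xyz',s["tool_rot"]).as_matrix();T[:3,3]=s["eef_pos"]
        E=T@i["T_tool_cam"]; d=np.array([u-K[0,2],v-K[1,2]]);r=np.hypot(*d);th=r/K[0,0]
        c=np.array([*(d/max(r,1e-9)*np.sin(th)),np.cos(th)])
    else:
        E=i["extrinsics"]; c=np.array([(u-K[0,2])/K[0,0],(v-K[1,2])/K[1,1],1])
    return E[:3,3],E[:3,:3]@c
def atz(cam,u,v,z):
    o,d=ray(cam,u,v); return o+d*(z-o[2])/d[2]
def proj(cam,p):
    i=optics.camera_info(cam);K=i["camera_matrix"]
    if cam=="wrist":
        s=status.state(); T=np.eye(4);T[:3,:3]=R.from_euler('xyz',s["tool_rot"]).as_matrix();T[:3,3]=s["eef_pos"]
        E=T@i["T_tool_cam"]; c=E[:3,:3].T@(np.array(p)-E[:3,3]); r=np.hypot(c[0],c[1]);th=np.arctan2(r,c[2])
        return K[:2,2]+K[0,0]*th*c[:2]/max(r,1e-9)
    E=i["extrinsics"]; c=E[:3,:3].T@(np.array(p)-E[:3,3]); return (K@c/c[2])[:2]
def tocam(dx,dy): pass
E
python3 - <<'E'
from h import *
def seg(cam,a,b,z,l):
    A=atz(cam,*a,z);B=atz(cam,*b,z);d=A-B; print(l,cam,"mid",(A+B)/2,"len",np.linalg.norm(d),"ang of y-axis from +y deg",np.degrees(np.arctan2(-d[0],d[1])))
seg("top",(148.9,210.7),(215.3,210.9),.123,"red")
seg("top",(147.4,251.5),(215,252),.123,"green")
# rack blue top edge at z .122 : strip left crop (130,396..415), right (471,432..450)
seg("top",(390+132/5,175+405/5),(390+470/5,175+440/5),.122,"blue")
seg("top",(390+196/5,175+77/5),(390+426/5,175+101/5),.100,"grip")
seg("top",(390+56/5,175+502/5),(390+431/5,175+543/5),.005,"feet-x")
for n,u,v,z in [("hingeR",390+497/5,175+350/5,.1),("foot+x-y",390+451/5,175+238/5,.005)]: print(n,atz("top",u,v,z))
# side
for n,u,v,z in [("hinge-y",285+262/5,270+335/5,.1),("hinge+y",285+274/5,270+87/5,.1),("foot-x-y",285+62/5,270+515/5,.005),("foot+x-y",285+447/5,270+542/5,.005),
 ("blue -y top",285+145/5,270+248/5,.122),("blue +y top",285+168/5,270+62/5,.122),
 ("grip+y",285+540/5,270+135/5,.1),("grip-y",285+562/5,270+300/5,.1),
 ("red -y",250+569/6,180+180/6,.123),("red +y",250+551/6,180+85/6,.123),("green -y",250+387/6,180+180/6,.123),("green +y",250+384/6,180+85/6,.123)]: print(n,atz("side",u,v,z))
E
```

```text
red top mid [0.456 0.311 0.123] len 0.14742089700804284 ang of y-axis from +y deg 2.255398823500939
green top mid [0.3636 0.3046 0.123 ] len 0.14800778985559496 ang of y-axis from +y deg 2.0207886848904213
blue top mid [ 0.3717 -0.2825  0.122 ] len 0.14721356100266222 ang of y-axis from +y deg -3.5899679259056536
grip top mid [ 0.5301 -0.2916  0.1   ] len 0.10425628480258241 ang of y-axis from +y deg -3.8091553462021692
feet-x top mid [ 0.3455 -0.2794  0.005 ] len 0.17692754224150595 ang of y-axis from +y deg -3.8711963736480404
hingeR [ 0.4126 -0.3741  0.1   ]
foot+x-y [ 0.488  -0.3785  0.005 ]
hinge-y [ 0.4133 -0.3751  0.1   ]
hinge+y [ 0.4252 -0.196   0.1   ]
foot-x-y [ 0.3402 -0.3636  0.005 ]
foot+x-y [ 0.4879 -0.3744  0.005 ]
blue -y top [ 0.37   -0.3534  0.122 ]
blue +y top [ 0.3785 -0.2146  0.122 ]
grip+y [ 0.536  -0.2315  0.1   ]
grip-y [ 0.5267 -0.3496  0.1   ]
red -y [0.4571 0.2256 0.123 ]
red +y [0.455  0.3745 0.123 ]
green -y [0.3661 0.2201 0.123 ]
green +y [0.3631 0.3684 0.123 ]
```

The chosen red board, at (184,215), measures about 148 mm long, so it is the 150 mm one. I estimate the rack at (0.4185, -0.285) with yaw -3.8°. The boards are at x≈0.456 and 0.364, y≈0.308, yaw +2.2°. First I turn the tool.

```bash
python3 -m inch '[[0,0,0,0.135,0.6],[0,0,0,0.135,0.6],[0,0,0,0.135,0.6],[0,0,0,0.135,0.6],[0,0,0,0.135,0.6],[0,0,0,0.135,0.6],[0,0,0,0.135,0.6],[0,0,0,0.135,0.6]]' 50
cat > go.py <<'E'
import sys
from h import *
# go.py x y z yawdeg : remaining move in tool axes
x,y,z,yw=map(float,sys.argv[1:5])
s=status.state();Rm=R.from_euler('xyz',s["tool_rot"]).as_matrix()
d=Rm.T@(np.array([x,y,z])-s["eef_pos"])
yaw=np.arctan2(Rm[1,0],Rm[0,0])
print("t",s["time"],"pos",s["eef_pos"],"yaw",np.degrees(yaw),"F",s["ft_force"],"M",s["moment"],"w",round(s["width"],4),"\nshift tool",d,"turn",yaw-np.radians(yw))
E
python3 go.py .456 .309 .23 92.2
```

```text
time: 0.95
eef_pos: [0.2619, 0.5384, 0.2262]
tool_rot: [-3.137, 0.008, 1.567]
ft_force: [-0.7, -0.9, -0.4]
width: 0.0514
t 0.95 pos [0.2619 0.5384 0.2262] yaw 89.78300877107304 F [-0.6639 -0.9043 -0.3643] M [ 0.0491 -0.005  -0.0608] w 0.0514 
shift tool [-0.2287  0.195  -0.0028] turn -0.0421844549365995
```

```bash
python3 -m inch '[[-0.029,0.025,0,-0.04,0.6],[-0.029,0.025,0,0,0.6],[-0.029,0.025,0,0,0.6],[-0.029,0.025,0,0,0.6],[-0.029,0.024,0,0,0.6],[-0.029,0.024,0,0,0.6],[-0.028,0.024,0,0,0.6],[-0.026,0.023,0,0,0.6]]' ; python3 -m inch '[[0,0,0,0,0.6],[0,0,0,0,0.6]]';
python3 go.py .456 .309 .23 92.2
python3 - <<'E'
from h import *
im=optics.grab_frame("wrist");cv2.imwrite("pics/w1.png",im[:,:,::-1])
for p in [(.456,.309,.123),(.3636,.306,.123)]:
    for s in(-.075,.075):
        print(proj("wrist",(p[0]-s*.038,p[1]+s,.123)))
E
```

```text
time: 1.75
eef_pos: [0.4659, 0.3108, 0.2225]
tool_rot: [-3.132, 0.011, 1.611]
ft_force: [0.0, 0.4, 0.6]
width: 0.0512
time: 1.95
eef_pos: [0.4684, 0.3071, 0.2214]
tool_rot: [-3.131, 0.013, 1.605]
ft_force: [0.6, 0.1, -0.5]
width: 0.0511
t 1.95 pos [0.4684 0.3071 0.2214] yaw 91.93803534083715 F [ 0.6063  0.0673 -0.5166] M [-0.0111  0.0234  0.0598] w 0.0511 
shift tool [ 0.0022 -0.0124 -0.0085] turn -0.004572145826256646
[301.7243 324.3296]
[298.3815 113.1771]
[183.2894 319.7473]
[162.8497 119.6012]
```

View pics/w1.png

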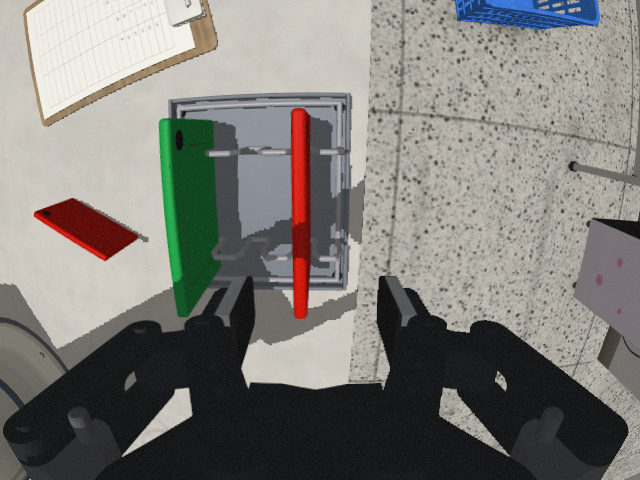

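In the wrist picture the red top edge runs from (299,110) to (301,318) and green from (164,120) to (183,316). Both are within 5 px of my predictions, and red's middle is near y≈0.312. Next I centre over red and descend.

```bash
python3 -m inch '[[0.005,-0.012,0.02,0,0.6],[0,0,0.03,0,0.6],[0,0,0,0,0.6]]'; python3 go.py .456 .312 .088 92.2
```

```text
time: 2.3
eef_pos: [0.4535, 0.314, 0.1708]
tool_rot: [-3.132, 0.011, 1.609]
ft_force: [-0.2, -0.7, -0.9]
width: 0.0516
t 2.3 pos [0.4535 0.314  0.1708] yaw 92.17248483381842 F [-0.2475 -0.669  -0.9498] M [ 0.0431  0.0009 -0.0095] w 0.0516 
shift tool [-0.0012  0.0033  0.0828] turn -0.0004802302441020423
```

```bash
python3 -m inch '[[-0.001,0.003,0.03,0,0.6],[0,0,0.03,0,0.6],[0,0,0.02,0,0.6],[0,0,0,0,0.6]]'; python3 go.py .456 .312 .088 92.2
python3 - <<'E'
from h import *
im=optics.grab_frame("wrist");cv2.imwrite("pics/w2.png",im[:,:,::-1])
im=optics.grab_frame("side");cv2.imwrite("pics/s2.png",im[:,:,::-1])
E
```

```text
time: 2.7
eef_pos: [0.4547, 0.3168, 0.0943]
tool_rot: [-3.136, 0.008, 1.615]
ft_force: [0.7, -0.1, 0.4]
width: 0.051
t 2.7 pos [0.4547 0.3168 0.0943] yaw 92.53051337490741 F [ 0.6904 -0.1133  0.4349] M [0.0405 0.004  0.0069] w 0.051 
shift tool [-0.0048  0.0011  0.0063] turn 0.005768546614012715
```

View pics/w2.png

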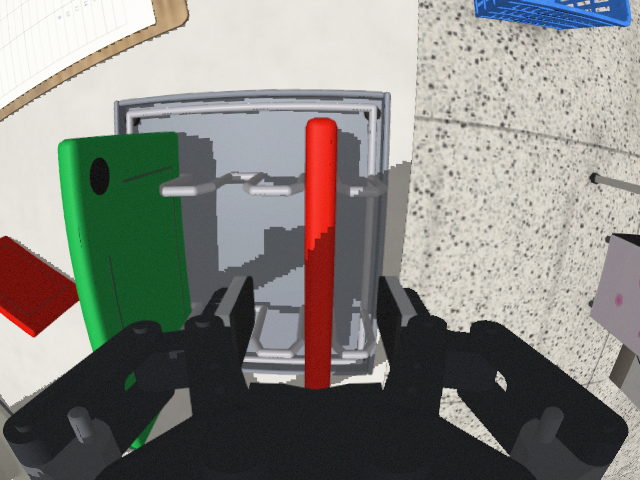

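The red board at column 318 is centred between the fingers at 240 and 395. Now the final trim and close.

```bash
python3 -m inch '[[-0.004,0.001,0.006,0,0.5],[0,0,0,0,0],[0,0,0,0,0],[0,0,0,0,0],[0,0,0,0,0]]' 50; python3 go.py .456 .312 .26 92.2
```

```text
time: 3.3
eef_pos: [0.4583, 0.3149, 0.0973]
tool_rot: [3.138, 0.001, 1.615]
ft_force: [-1.0, 0.2, -1.4]
width: 0.0094
t 3.3 pos [0.4583 0.3149 0.0973] yaw 92.54400768607502 F [-0.9981  0.1889 -1.3795] M [ 0.0103  0.2395 -0.0633] w 0.0094 
shift tool [-0.003  -0.0018 -0.1627] turn 0.006004066774176087
```

```bash
python3 -m inch '[[0,0,0,0,0.3],[0,0,0,0,0.3]]' ; python3 -m inch '[[-0.003,-0.001,0.010,0,0.3],[0,0,0,0,0.3]]'; python3 go.py .456 .312 .088 92.2
```

```text
time: 3.5
eef_pos: [0.4591, 0.315, 0.0979]
tool_rot: [3.136, 0.001, 1.615]
ft_force: [-1.1, -0.0, 0.4]
width: 0.0256
time: 3.7
eef_pos: [0.4588, 0.3118, 0.0875]
tool_rot: [3.134, 0.001, 1.615]
ft_force: [-0.2, -0.5, -0.6]
width: 0.0256
t 3.7 pos [0.4588 0.3118 0.0875] yaw 92.54732817301273 F [-0.2452 -0.4522 -0.6437] M [-0.0616  0.001  -0.0024] w 0.0256 
shift tool [ 0.0003 -0.0028 -0.0005] turn 0.0060620202040087
```

```bash
python3 -m inch '[[0,-0.001,0,0,0],[0,0,0,0,0],[0,0,0,0,0],[0,0,0,0,0]]' 60; python3 go.py .456 .312 .26 92.2
```

```text
time: 4.1
eef_pos: [0.4575, 0.3115, 0.0873]
tool_rot: [3.135, 0.001, 1.615]
ft_force: [-0.3, 0.4, -0.5]
width: 0.009
t 4.1 pos [0.4575 0.3115 0.0873] yaw 92.51868441695014 F [-0.2593  0.4399 -0.4679] M [-0.0287  0.1341 -0.1112] w 0.009 
shift tool [ 0.0004 -0.0003 -0.1727] turn 0.005562092350578363
```

```bash
python3 -m inch '[[0,0,-0.03,0,0],[0,0,-0.03,0,0],[0,0,-0.03,0,0],[0,0,-0.03,0,0],[0,0,-0.03,0,0],[0,0,-0.02,0,0],[0,0,0,0,0]]' ; python3 go.py .4185 -.284 .265 86.2
python3 - <<'E'
from h import *
im=optics.grab_frame("wrist");cv2.imwrite("pics/w3.png",im[:,:,::-1])
im=optics.grab_frame("side");cv2.imwrite("pics/s3.png",im[:,:,::-1])
E
```

```text
time: 4.8
eef_pos: [0.4559, 0.3112, 0.2597]
tool_rot: [3.139, 0.004, 1.615]
ft_force: [-0.3, -0.3, -1.0]
width: 0.009
t 4.8 pos [0.4559 0.3112 0.2597] yaw 92.55463271589005 F [-0.3257 -0.2887 -0.9598] M [0.033  0.0103 0.0168] w 0.009 
shift tool [-0.593  -0.0639 -0.003 ] turn 0.11090926364723064
```

View pics/w3.png

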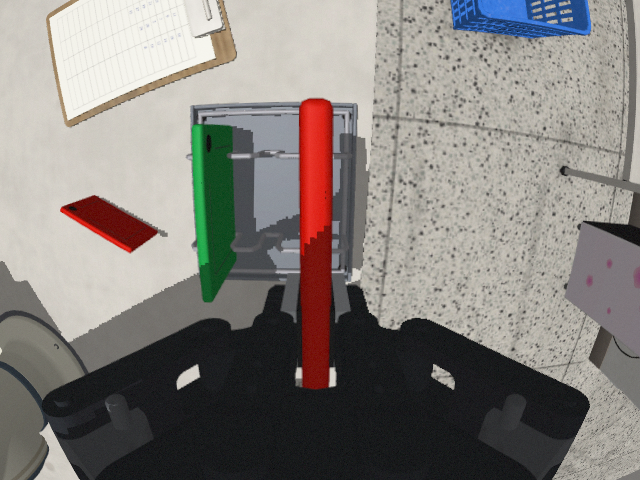

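View pics/s3.png

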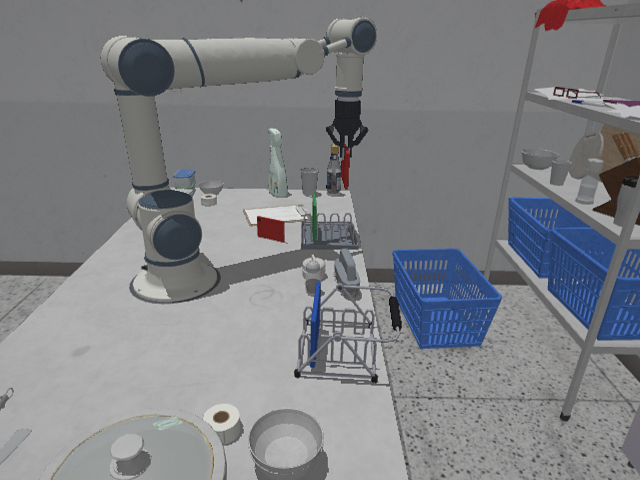

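Red is held upright and clear of the stand. Now I carry it across to the rack's middle slot.

```bash
python3 -m inch '[[-0.03,-0.003,-0.001,0,0],[-0.045,-0.005,-0.001,0.02,0],[-0.045,-0.005,-0.001,0.02,0],[-0.045,-0.005,-0.001,0.02,0],[-0.045,-0.005,-0.001,0.02,0],[-0.045,-0.005,-0.001,0.02,0],[-0.045,-0.005,-0.001,0,0],[-0.045,-0.005,-0.001,0,0]]' ; python3 go.py .4185 -.284 .265 86.2
```

```text
time: 5.7
eef_pos: [0.4094, -0.041, 0.246]
tool_rot: [-3.112, 0.014, 1.523]
ft_force: [0.6, -0.4, -0.9]
width: 0.0094
t 5.7 pos [ 0.4094 -0.041   0.246 ] yaw 87.26277858372805 F [ 0.6152 -0.3534 -0.8891] M [-0.0747 -0.0685 -0.0174] w 0.0094 
shift tool [-0.2425  0.0202 -0.0163] turn 0.01854898550573658
```

```bash
python3 -m inch '[[-0.045,0.004,-0.004,0.01,0],[-0.045,0.004,-0.004,0.01,0],[-0.045,0.004,-0.004,0,0],[-0.045,0.004,-0.004,0,0],[-0.03,0.004,-0.004,0,0],[-0.02,0.0,-0.004,0,0],[0,0,0,0,0],[0,0,0,0,0]]' ; python3 go.py .4185 -.284 .265 86.2
```

```text
time: 6.5
eef_pos: [0.4081, -0.2847, 0.2523]
tool_rot: [-3.088, 0.003, 1.494]
ft_force: [-0.4, -0.1, -2.3]
width: 0.0092
t 6.5 pos [ 0.4081 -0.2847  0.2523] yaw 85.58630996540764 F [-0.4021 -0.0783 -2.3377] M [-0.0025 -0.0782 -0.0249] w 0.0092 
shift tool [ 0.0014  0.0096 -0.0132] turn -0.010710911690314795
```

```bash
cat > snap.py <<'E'
import sys
from h import *
def crop(im,x0,y0,w,h,k,name):
    c=cv2.resize(im[y0:y0+h,x0:x0+w,::-1],None,fx=k,fy=k,interpolation=cv2.INTER_CUBIC); st=10
    for x in range((x0+st-1)//st*st,x0+w,st):
        cv2.putText(c,str(x),((x-x0)*k,8),0,.3,(0,0,255),1); cv2.line(c,((x-x0)*k,10),((x-x0)*k,15),(0,0,255),1)
    for y in range((y0+st-1)//st*st,y0+h,st):
        cv2.putText(c,str(y),(0,(y-y0)*k),0,.3,(0,0,255),1); cv2.line(c,(20,(y-y0)*k),(25,(y-y0)*k),(0,0,255),1)
    cv2.imwrite(name,c)
t=sys.argv[1]
for a in sys.argv[2:]:
    n=a.split(",")
    im=optics.grab_frame(n[0])
    cv2.imwrite(f"pics/{t}_{n[0]}_full.png",im[:,:,::-1])
    if len(n)>1: crop(im,*map(int,n[1:6]),f"pics/{t}_{n[0]}.png")
E
python3 snap.py a wrist top,380,150,130,145,4 side,270,180,150,200,3; python3 go.py .4185 -.284 .265 86.2
```

```text
t 6.65 pos [ 0.4086 -0.2838  0.2535] yaw 85.70475914244992 F [-0.1177 -0.4866 -0.8479] M [-0.0224  0.0014 -0.0429] w 0.0094 
shift tool [ 0.0005  0.0093 -0.012 ] turn -0.008643583554649226
```

View pics/a_wrist_full.png

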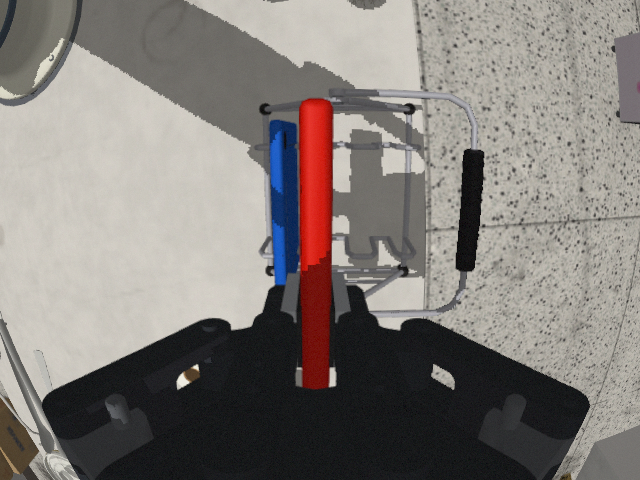

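View pics/a_side.png

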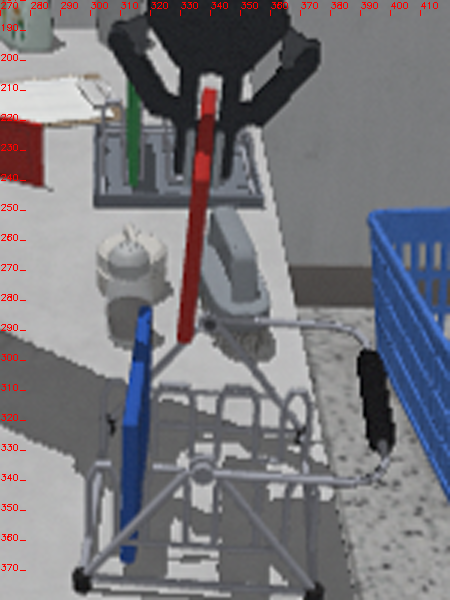

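View pics/a_top.png

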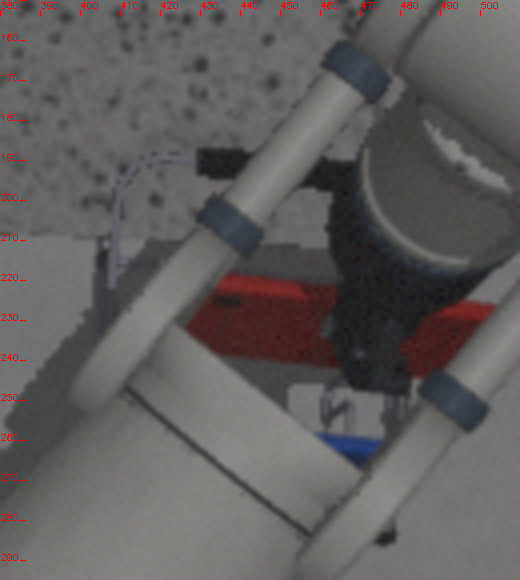

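```bash
cat > ov.py <<'E'
import sys
from h import *
# overlay the expected held board (in tool frame, edge d below TCP) and rack/boards; ov.py tag cam u0 v0 w h k  d
def board_pts(T,d):
    P=[]
    for x in(-.005,.005):
        for y in(-.075,.075):
            for z in(0,.11): P.append((T@np.array([-y*1.0,x,d-z,1]))[:3])
    return P
def toolT():
    s=status.state();T=np.eye(4);T[:3,:3]=R.from_euler('xyz',s["tool_rot"]).as_matrix();T[:3,3]=s["eef_pos"];return T
def box(x,y,z,yaw,dims=(.005,.075,.11)):
    c,s=np.cos(yaw),np.sin(yaw);P=[]
    for a in(-1,1):
        for b in(-1,1):
            for h in(0,dims[2]):P.append((x+c*a*dims[0]-s*b*dims[1],y+s*a*dims[0]+c*b*dims[1],z+h))
    return P
ED=[(0,1),(2,3),(4,5),(6,7),(0,2),(1,3),(4,6),(5,7),(0,4),(1,5),(2,6),(3,7)]
def draw(c,cam,P,x0,y0,k,col):
    q=[((proj(cam,p)-[x0,y0]+.5)*k).astype(int) for p in P]
    for i,j in ED: cv2.line(c,tuple(map(int,q[i])),tuple(map(int,q[j])),col,1)
E
cat > t1.py <<'E'
from ov import *
im=cv2.imread("pics/a_side_full.png");x0,y0,w,h,k=285,180,140,140,5
x0,y0,w,h,k=285,180,120,120,5
c=cv2.resize(im[y0:y0+h,x0:x0+w],None,fx=k,fy=k,interpolation=cv2.INTER_CUBIC)
draw(c,"side",board_pts(toolT(),.0743),x0,y0,k,(255,255,0))
cv2.imwrite("pics/ov1.png",c)
E
python3 t1.py
```

```text
(no output)
```

View pics/ov1.png

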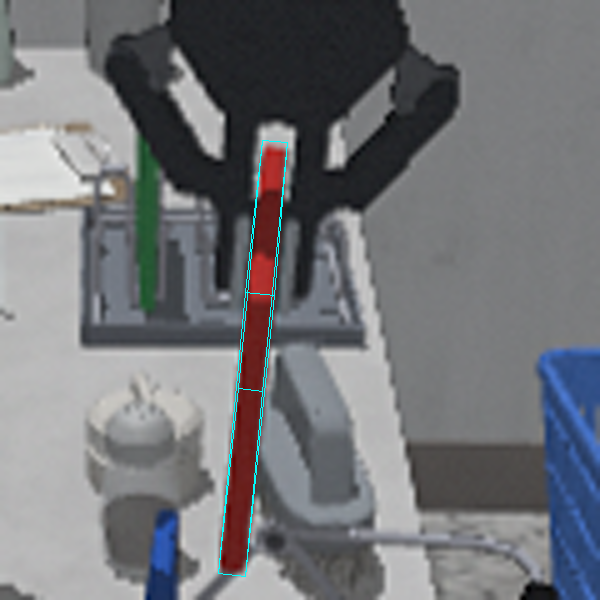

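```bash
python3 - <<'E'
from h import *
f={k:atz("wrist",*v,.006) for k,v in dict(mp=(264.5,108.5),pp=(411,108.5),pm=(404,271),mm=(270,271)).items()}
for k in f: print(k,f[k])
c=sum(f.values())/4; print("centre",c)
a=f['pp']-f['mp'];b=f['pm']-f['mm'];print("xaxis ang",np.degrees(np.arctan2(a[1],a[0])),np.degrees(np.arctan2(b[1],b[0])),np.linalg.norm(a),np.linalg.norm(b),np.linalg.norm(f['mp']-f['mm']))
ga=atz("wrist",473.5,152,.1);gb=atz("wrist",465.5,269,.1);print("grip",(ga+gb)/2,np.linalg.norm(ga-gb))
print("bluetop",atz("wrist",282,123,.122))
E
```

```text
mp [ 0.3489 -0.1878  0.006 ]
pp [ 0.5018 -0.1979  0.006 ]
pm [ 0.4891 -0.377   0.006 ]
mm [ 0.3367 -0.3678  0.006 ]
centre [ 0.4191 -0.2826  0.006 ]
xaxis ang -3.7774174715325435 -3.4544167293971166 0.15320562976185256 0.152614679000488 0.18041589756171822
grip [ 0.5316 -0.2902  0.1   ] 0.10235836480699055
bluetop [ 0.3822 -0.2089  0.122 ]
```

```bash
cat > slot.py <<'E'
import sys
from ov import *
# slot.py x y z yaw : shift (tool axes) that brings the held board's lower edge middle to x y z
x,y,z,yw,d=map(float,sys.argv[1:6])
s=status.state();T=toolT();e=(T@[0,0,d,1])[:3]
Rm=T[:3,:3]
print("t",round(s["time"],2),"edge",e,"tcp",T[:3,3],"toolz",Rm[:,2],"yaw",np.degrees(np.arctan2(Rm[1,0],Rm[0,0])),"F",s["ft_force"],"w",round(s["width"],4))
print("shift",Rm.T@(np.array([x,y,z])-e),"turn",np.arctan2(Rm[1,0],Rm[0,0])-np.radians(yw))
E
python3 slot.py .419 -.284 .09 86.3 .0743
```

```text
t 6.65 edge [ 0.4047 -0.2838  0.1793] tcp [ 0.4086 -0.2838  0.2535] toolz [-0.0517  0.0002 -0.9987] yaw 85.70475914244992 F [-0.1177 -0.4866 -0.8479] w 0.0094
shift [0.0012 0.0188 0.0885] turn -0.010388912806643447
```

The overlay shows the board leaning 0.05 rad across the slot because tool tilt has drifted during the fast carry. I'll see which motions undo it before inserting.

```bash
P="python3 slot.py .419 -.284 .09 86.3 .0743"; python3 -m inch '[[0,0,0,0,0],[0,0,0,0,0],[0,0,0,0,0],[0,0,0,0,0]]' >/dev/null; $P;  python3 -m inch '[[0,0,-0.04,0,0],[0,0,0,0,0]]'>/dev/null; $P; python3 -m inch '[[0,0,0.01,0,0],[0,0,0.01,0,0],[0,0,0.01,0,0],[0,0,0.01,0,0],[0,0,0,0,0]]'>/dev/null; $P; python3 -m inch '[[0,0.02,0,0,0],[0,0,0,0,0]]'>/dev/null; $P
```

```text
t 7.05 edge [ 0.4056 -0.2812  0.1799] tcp [ 0.4094 -0.2812  0.2541] toolz [-0.0501 -0.0007 -0.9987] yaw 85.95842969548664 F [-0.4533  0.3758 -1.5053] w 0.0093
shift [-0.0015  0.018   0.0892] turn -0.005961526440797726
t 7.25 edge [ 0.4066 -0.2798  0.2189] tcp [ 0.4106 -0.28    0.293 ] toolz [-0.0537  0.0021 -0.9986] yaw 85.9995171203684 F [ 0.061  -0.3824 -0.0971] w 0.0094
shift [-0.0031  0.0195  0.128 ] turn -0.0052444155954454175
t 7.75 edge [ 0.4037 -0.2792  0.1726] tcp [ 0.4079 -0.2795  0.2468] toolz [-0.0562  0.004  -0.9984] yaw 86.0131341723525 F [ 0.6038 -0.0848 -0.9092] w 0.0091
shift [-0.0038  0.0202  0.0816] turn -0.005006753203907532
t 7.95 edge [ 0.4231 -0.2803  0.1699] tcp [ 0.4274 -0.2807  0.2441] toolz [-0.058   0.0053 -0.9983] yaw 85.96613106318026 F [-0.9841  0.4689 -1.6522] w 0.0095
shift [-0.0041  0.0008  0.08  ] turn -0.005827112217637431
```

```bash
P="python3 slot.py .419 -.284 .09 86.3 .0743"; python3 -m inch '[[0.03,0,-0.005,0,0],[0.045,0,-0.005,0,0],[0.045,0,-0.005,0,0],[0.03,0,-0.005,0,0],[0,0,0,0,0]]' >/dev/null; $P;  python3 -m inch '[[-0.015,0,-0.001,0,0],[-0.015,0,-0.001,0,0],[-0.015,0,-0.001,0,0],[-0.015,0,-0.001,0,0],[-0.015,0,-0.001,0,0],[-0.015,0,-0.001,0,0],[0,0,0,0,0]]'>/dev/null; $P
```

```text
t 8.45 edge [ 0.4331 -0.127   0.1889] tcp [ 0.4377 -0.1275  0.2631] toolz [-0.0616  0.0072 -0.9981] yaw 85.74764292583384 F [-0.5963 -0.0816 -1.2577] w 0.0091
shift [-0.1579  0.0037  0.0985] turn -0.00964044959088195
t 9.15 edge [ 0.4226 -0.2304  0.1939] tcp [ 0.4274 -0.2307  0.268 ] toolz [-0.0647  0.0032 -0.9979] yaw 85.44728388346175 F [ 0.1257 -0.8292 -2.2443] w 0.0091
shift [-0.0535  0.0074  0.1037] turn -0.014882703818412057
```

```bash
cat > tz.py <<'E'
from ov import *
s=status.state();T=toolT();print("t",round(s["time"],2),"tcp",T[:3,3],"toolz",T[:2,2],"q",s["q"])
E
P="python3 tz.py"; $P; python3 -m inch '[[0,0,0.05,0,0],[0,0,0,0,0]]' >/dev/null; $P;  python3 -m inch '[[0,-0.05,0,0,0],[0,0,0,0,0]]'>/dev/null; $P;  python3 -m inch '[[0,0.05,0,0,0],[0,0,0,0,0]]'>/dev/null; $P; python3 -m inch '[[0,0,0,0,0],[0,0,0,0,0],[0,0,0,0,0],[0,0,0,0,0],[0,0,0,0,0],[0,0,0,0,0]]'>/dev/null; $P
```

```text
t 9.15 tcp [ 0.4274 -0.2307  0.268 ] toolz [-0.0647  0.0032] q [-0.5434 -0.1516  1.4045 -0.033   1.9456 -0.4751]
t 9.35 tcp [ 0.4204 -0.2315  0.2118] toolz [-0.0747  0.0092] q [-0.552  -0.1714  1.5224 -0.0327  1.8589 -0.4766]
t 9.55 tcp [ 0.3749 -0.2283  0.2156] toolz [-0.0809  0.013 ] q [-0.5975 -0.2768  1.606  -0.0366  1.8866 -0.5234]
t 9.75 tcp [ 0.426  -0.2341  0.2145] toolz [-0.0786  0.0116] q [-0.5507 -0.1501  1.4988 -0.0326  1.8659 -0.4718]
t 10.35 tcp [ 0.4283 -0.2361  0.2256] toolz [-0.0651  0.003 ] q [-0.5514 -0.1549  1.4829 -0.033   1.8705 -0.4726]
```

```bash

P="python3 tz.py"; python3 -m inch '[[0,0,0,0,0],[0,0,0,0,0],[0,0,0,0,0],[0,0,0,0,0]]'>/dev/null; $P; python3 -m inch '[[0,0,-0.01,0,0],[0,0,-0.01,0,0],[0,0,-0.01,0,0],[0,0,-0.01,0,0]]' >/dev/null; $P;  python3 -m inch '[[0,0,0,0,0],[0,0,0,0,0],[0,0,0,0,0],[0,0,0,0,0]]'>/dev/null; $P
```

```text
t 10.75 tcp [ 0.4278 -0.236   0.2258] toolz [-0.0647  0.0028] q [-0.5516 -0.1565  1.4839 -0.033   1.8707 -0.4727]
t 11.15 tcp [ 0.4303 -0.2359  0.2677] toolz [-0.0666  0.004 ] q [-0.549  -0.1367  1.3918 -0.0337  1.9453 -0.4726]
t 11.55 tcp [ 0.431  -0.2362  0.2703] toolz [-0.0634  0.002 ] q [-0.5488 -0.1369  1.3872 -0.0337  1.9463 -0.4727]
```

Tilt drifts slightly with each move and recovers partly at rest. A lean of 0.06 still fits the 14 mm slot to partial depth (about 12.6 mm at 40 mm deep), and the board will straighten when released. So I continue slowly.

```bash
P="python3 slot.py .419 -.284 .085 86.3 .0743"; $P; python3 -m inch '[[-0.012,-0.002,0.01,-0.005,0],[-0.012,-0.002,0.015,-0.005,0],[-0.012,-0.002,0.015,0,0],[-0.012,0,0.015,0,0],[0,0,0.015,0,0],[0,0,0.01,0,0],[0,0,0,0,0],[0,0,0,0,0]]' >/dev/null; $P
```

```text
t 11.55 edge [ 0.4263 -0.2361  0.1961] tcp [ 0.431  -0.2362  0.2703] toolz [-0.0634  0.002  -0.998 ] yaw 84.98356311542459 F [-0.2229 -0.145  -1.0066] w 0.0092
shift [-0.048   0.004   0.1113] turn -0.02297615803053743
t 12.35 edge [ 0.4052 -0.2889  0.1033] tcp [ 0.4106 -0.2894  0.1774] toolz [-0.0722  0.0075 -0.9974] yaw 85.40160244983514 F [-0.5193  0.5984 -0.9168] w 0.0097
shift [0.0059 0.0146 0.0173] turn -0.01567999524222774
```

```bash
P="python3 slot.py .419 -.284 .085 86.3 .0743"; python3 -m inch '[[0.003,0.007,0,-0.01,0],[0.002,0.006,0,-0.005,0],[0,0,0,0,0],[0,0,0,0,0],[0,0,0,0,0]]' >/dev/null; $P; python3 snap.py b wrist side,285,240,120,140,4; python3 - <<'E'
from ov import *
im=cv2.imread("pics/b_side_full.png");x0,y0,w,h,k=285,240,120,140,4
c=cv2.resize(im[y0:y0+h,x0:x0+w],None,fx=k,fy=k,interpolation=cv2.INTER_CUBIC)
draw(c,"side",board_pts(toolT(),.0743),x0,y0,k,(255,255,0))
draw(c,"side",box(.3731,-.281,.012,np.radians(-3.7)),x0,y0,k,(0,255,255))
draw(c,"side",box(.419,-.284,.012,np.radians(-3.7)),x0,y0,k,(0,255,0))
cv2.imwrite("pics/ov2.png",c)
E
```

```text
t 12.85 edge [ 0.4216 -0.2848  0.1049] tcp [ 0.4266 -0.2851  0.179 ] toolz [-0.0683  0.0047 -0.9977] yaw 86.44353352337582 F [ 0.6064 -0.3534 -1.9066] w 0.0091
shift [ 0.0006 -0.0012  0.02  ] turn 0.0025051325698963733
```

View pics/ov2.png

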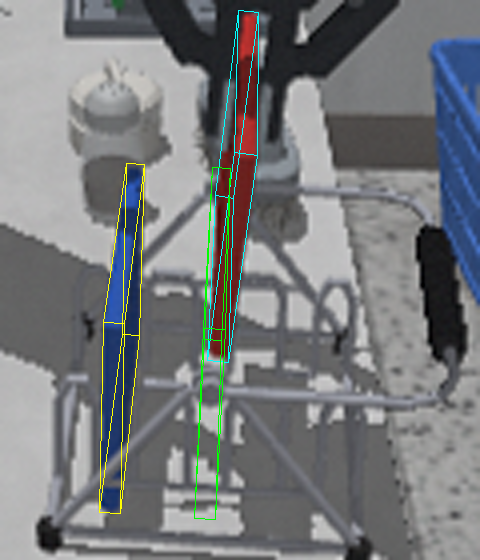

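View pics/b_wrist_full.png

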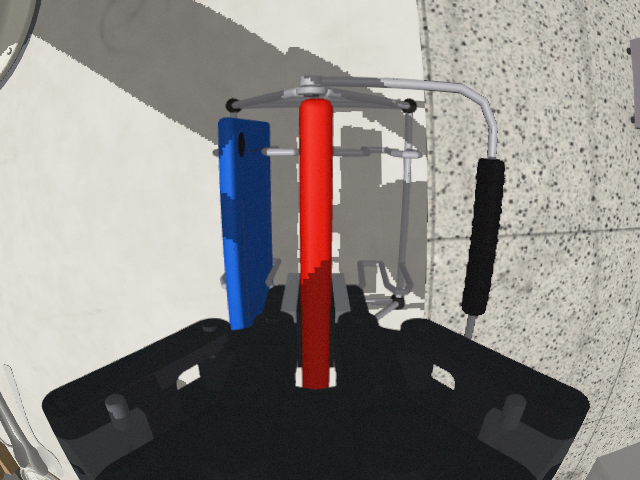

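```bash
P="python3 slot.py .418 -.284 .045 86.3 .0743"; $P; python3 -m inch '[[0,-0.001,0.012,0,0],[0,0,0.012,0,0],[0,0.001,0.008,0,0],[0,0,0,0,0]]'; $P
```

```text
t 12.95 edge [ 0.4214 -0.2849  0.1048] tcp [ 0.4265 -0.2852  0.179 ] toolz [-0.0684  0.0048 -0.9976] yaw 86.4308686939078 F [ 0.1515 -0.1418 -1.9041] w 0.0095
shift [0.0006 0.0007 0.0599] turn 0.002284089596475747
time: 13.35
eef_pos: [0.4234, -0.2849, 0.1434]
tool_rot: [-3.072, -0.001, 1.508]
ft_force: [0.6, 0.7, -1.3]
width: 0.0091
t 13.35 edge [ 0.4183 -0.2845  0.0692] tcp [ 0.4234 -0.2849  0.1434] toolz [-0.0695  0.0055 -0.9976] yaw 86.40574866790182 F [ 0.6174  0.6818 -1.2566] w 0.0091
shift [0.0004 0.0014 0.0242] turn 0.0018456624344846961
```

```bash
P="python3 slot.py .4175 -.284 .03 86.3 .0743"; python3 -m inch '[[0,0.001,0.008,0,0],[0,0.001,0.008,0,0],[0,0.0005,0.006,0,0],[0,0,0,0,0]]'; $P;  python3 snap.py c side,285,240,120,140,4
```

```text
time: 13.75
eef_pos: [0.4241, -0.2848, 0.1185]
tool_rot: [-3.071, -0.002, 1.508]
ft_force: [-0.3, -0.4, -2.3]
width: 0.0093
t 13.75 edge [ 0.4189 -0.2843  0.0444] tcp [ 0.4241 -0.2848  0.1185] toolz [-0.0704  0.0063 -0.9975] yaw 86.39134430864176 F [-0.339  -0.4286 -2.2875] w 0.0093
shift [ 0.0002 -0.0004  0.0145] turn 0.001594258938756754
```

View pics/c_side.png

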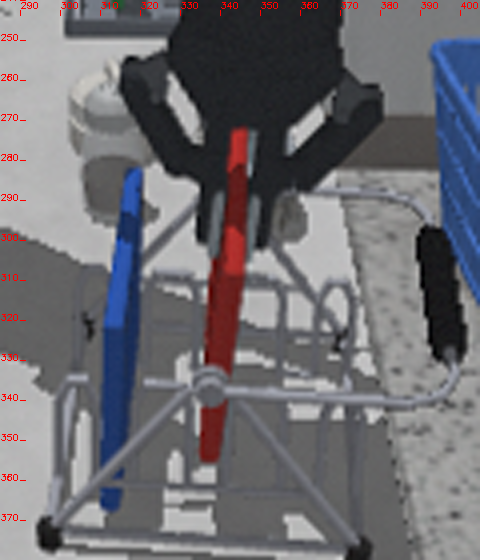

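The red board is inside the middle slot with no contact force. I lower it further.

```bash
P="python3 slot.py .4175 -.284 .012 86.3 .0743"; python3 -m inch '[[0,0,0.006,0,0],[0,0,0.006,0,0],[0,0,0.003,0,0],[0,0,0,0,0]]'; $P
```

```text
time: 14.2
eef_pos: [0.4234, -0.2851, 0.1038]
tool_rot: [-3.072, -0.001, 1.508]
ft_force: [-0.4, -0.3, -0.6]
width: 0.0094
t 14.2 edge [ 0.4183 -0.2848  0.0297] tcp [ 0.4234 -0.2851  0.1038] toolz [-0.069   0.0049 -0.9976] yaw 86.38776416888328 F [-0.3767 -0.3112 -0.606 ] w 0.0094
shift [0.0007 0.0004 0.0177] turn 0.0015317737122895192
```

```bash
P="python3 slot.py .4175 -.284 .012 86.3 .0743"; python3 -m inch '[[0,0,0.006,0,0],[0,0,0.006,0,0],[0,0,0,0,0]]'; $P
```

```text
time: 14.5
eef_pos: [0.4224, -0.2852, 0.091]
tool_rot: [-3.072, -0.0, 1.508]
ft_force: [0.4, 0.3, -1.9]
width: 0.0093
t 14.5 edge [ 0.4173 -0.2848  0.0169] tcp [ 0.4224 -0.2852  0.091 ] toolz [-0.0689  0.0046 -0.9976] yaw 86.37835535752889 F [ 0.4422  0.2591 -1.9283] w 0.0093
shift [0.0008 0.0005 0.0049] turn 0.0013675589754564843
```

```bash
P="python3 slot.py .4175 -.284 .012 86.3 .0743"; python3 -m inch '[[0,0,0.005,0,0],[0,0,0,0,0]]'; $P; python3 -m inch '[[0,0,0,0,0.3],[0,0,0,0,0.3],[0,0,0,0,0.3]]'; $P;  python3 snap.py d wrist side,285,240,120,140,4
```

```text
time: 14.7
eef_pos: [0.4223, -0.2854, 0.0864]
tool_rot: [-3.074, 0.001, 1.507]
ft_force: [-0.7, 0.2, -0.6]
width: 0.0092
t 14.7 edge [ 0.4173 -0.2852  0.0123] tcp [ 0.4223 -0.2854  0.0864] toolz [-0.0679  0.0037 -0.9977] yaw 86.37330328271476 F [-0.6554  0.1574 -0.601 ] w 0.0092
shift [0.0012 0.0002 0.0003] turn 0.0012793836358928612
time: 15.0
eef_pos: [0.4227, -0.2856, 0.0867]
tool_rot: [-3.075, 0.001, 1.508]
ft_force: [-0.1, 0.5, -0.6]
width: 0.0257
t 15.0 edge [ 0.4178 -0.2853  0.0126] tcp [ 0.4227 -0.2856  0.0867] toolz [-0.0668  0.0031 -0.9978] yaw 86.38505318393703 F [-0.0561  0.5332 -0.5654] w 0.0257
shift [ 0.0013 -0.0003  0.0006] turn 0.0014844580990054368
```

View pics/d_side.png

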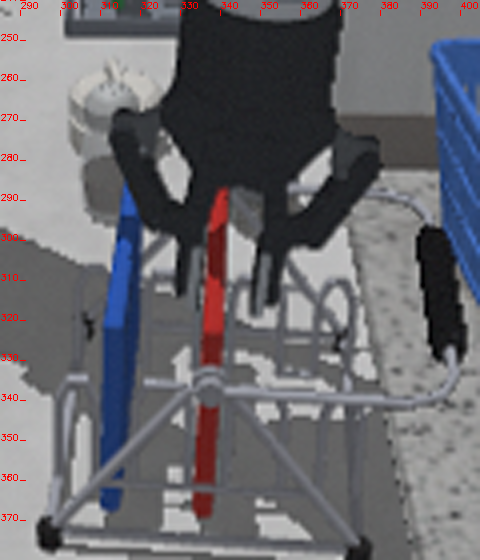

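View pics/d_wrist_full.png

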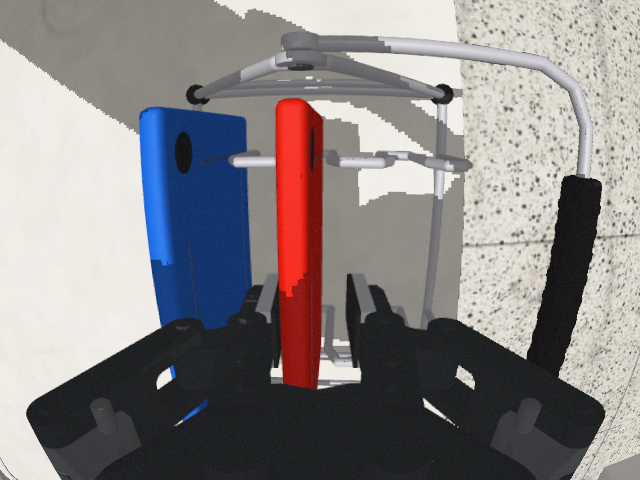

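The red board stands upright and seated: its lower edge is level with blue's at about row 368. Now I retract straight up.

```bash
python3 -m inch '[[0,-0.002,-0.02,0,0.33],[0,-0.002,-0.03,0,0.33],[0,-0.002,-0.03,0,0.33],[0,-0.002,-0.03,0,0.33],[0,-0.001,-0.03,0,0.4],[0,0,0,0,0.5]]'; python3 go.py .364 .306 .22 92.2
```

```text
time: 15.7
eef_pos: [0.4224, -0.2848, 0.2304]
tool_rot: [-3.072, -0.001, 1.508]
ft_force: [0.0, -0.2, 0.8]
width: 0.0425
t 15.7 pos [ 0.4224 -0.2848  0.2304] yaw 86.39176392831241 F [ 0.0015 -0.2079  0.842 ] M [-0.0138 -0.0369 -0.016 ] w 0.0425 
shift tool [ 0.5859 -0.0945  0.0177] turn -0.10137284318404993
```

```bash
python3 -m inch '[[0.03,0,-0.002,-0.01,0.5],[0.04,0,-0.002,-0.01,0.5],[0.04,0,-0.002,-0.01,0.5],[0.04,0,-0.002,-0.01,0.5],[0.04,0,-0.002,-0.01,0.5],[0.04,0,-0.002,-0.01,0.5],[0.04,-0.005,-0.002,-0.01,0.5],[0.04,-0.005,-0.002,-0.01,0.5]]'>/dev/null; python3 tz.py; python3 go.py .364 .306 .22 92.2
```

```text
t 16.5 tcp [0.4214 0.0314 0.2426] toolz [-0.0743  0.0066] q [-0.0108 -0.3166  1.5899  0.0062  1.9427 -0.0191]
t 16.5 pos [0.4214 0.0314 0.2426] yaw 90.57410954354768 F [0.3173 0.9675 0.3604] M [ 0.0323 -0.0587  0.0317] w 0.0428 
shift tool [ 0.275  -0.0527  0.0286] turn -0.02837714174184658
```

```bash
python3 -m inch '[[0.04,-0.008,0,-0.01,0.5],[0.04,-0.008,0,-0.01,0.5],[0.04,-0.008,0,-0.01,0.5],[0.04,-0.008,0,0,0.5],[0.04,-0.008,0,0,0.5],[0.04,-0.006,0,0,0.5],[0.015,-0.003,0,0,0.5],[0,0,0,0,0.5]]'>/dev/null; python3 tz.py; python3 go.py .364 .308 .17 92.2; python3 snap.py e wrist
```

```text
t 17.3 tcp [0.3578 0.2987 0.2422] toolz [-0.0796  0.0051] q [ 0.5872 -0.2128  1.505   0.0513  1.9125  0.5547]
t 17.3 pos [0.3578 0.2987 0.2422] yaw 92.73949821740891 F [ 0.6096 -0.646  -0.0245] M [-0.0352 -0.0181 -0.0144] w 0.0428 
shift tool [0.0083 0.0124 0.0715] turn 0.009416020202425601
```

View pics/e_wrist_full.png

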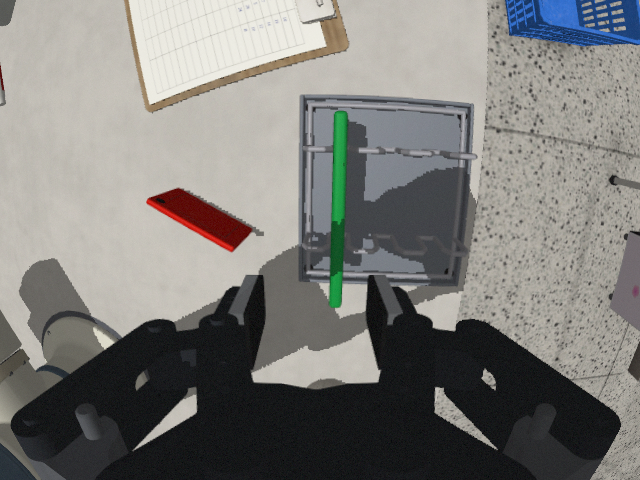

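The tool now leans 0.08 rad. I trim over the green board, which spans (341,112) to (335,304), and let the arm settle.

```bash
python3 -m inch '[[0.004,0.006,0.01,0.005,0.5],[0.004,0.006,0.01,0.005,0.5],[0,0,0,0,0.5],[0,0,0,0,0.5],[0,0,0,0,0.5]]'>/dev/null; python3 tz.py; python3 -m inch '[[0,0,-0.03,0,0.5],[0,0,0,0,0.5],[0,0,0,0,0.5],[0,0,0,0,0.5]]'>/dev/null; python3 tz.py;  python3 -m inch '[[0,0,0.03,0,0.5],[0,0,0,0,0.5],[0,0,0,0,0.5],[0,0,0,0,0.5]]'>/dev/null; python3 tz.py
```

```text
t 17.85 tcp [0.3703 0.3034 0.2175] toolz [-0.0814  0.0026] q [ 0.5818 -0.1809  1.5211  0.0491  1.8678  0.5639]
t 18.25 tcp [0.3731 0.3021 0.2484] toolz [-0.0812  0.0027] q [ 0.5766 -0.17    1.4567  0.0496  1.9213  0.5634]
t 18.65 tcp [0.3705 0.3019 0.2184] toolz [-0.0811  0.0028] q [ 0.5791 -0.1832  1.5214  0.0489  1.8695  0.5634]
```

```bash
python3 -m inch '[[0,0.04,0,0,0.5],[0,0,0,0,0.5],[0,0,0,0,0.5]]'>/dev/null; python3 tz.py; python3 -m inch '[[0,-0.02,0,0,0.5],[0,-0.02,0,0,0.5],[0,0,0,0,0.5],[0,0,0,0,0.5]]'>/dev/null; python3 tz.py;  python3 -m inch '[[0,0,0,0.1,0.5],[0,0,0,0,0.5],[0,0,0,0,0.5]]'>/dev/null; python3 tz.py;  python3 -m inch '[[0,0,0,-0.1,0.5],[0,0,0,0,0.5],[0,0,0,0,0.5]]'>/dev/null; python3 tz.py
```

```text
t 18.95 tcp [0.4119 0.3037 0.2173] toolz [-0.0795  0.004 ] q [ 0.5393 -0.0918  1.44    0.0462  1.8593  0.5216]
t 19.35 tcp [0.3711 0.3029 0.2238] toolz [-0.0755  0.0066] q [ 0.58   -0.1857  1.5138  0.0492  1.8728  0.5638]
t 19.65 tcp [0.3722 0.303  0.2252] toolz [-0.0727  0.008 ] q [ 0.5793 -0.1856  1.511   0.0487  1.8723  0.6632]
t 19.95 tcp [0.373  0.3029 0.2252] toolz [-0.0726  0.0079] q [ 0.5783 -0.184   1.5097  0.0485  1.872   0.5576]
```

```bash
python3 -m inch '[[0,0.04,0,0,0.5],[0,0,0,0,0.5],[0,-0.02,0,0,0.5],[0,-0.02,0,0,0.5],[0,0,0,0,0.5],[0,0,0,0,0.5]]'>/dev/null; python3 tz.py;  python3 -m inch '[[0,0.04,0,0,0.5],[0,-0.02,0,0,0.5],[0,-0.02,0,0,0.5],[0,0.04,0,0,0.5],[0,-0.02,0,0,0.5],[0,-0.02,0,0,0.5],[0,0,0,0,0.5],[0,0,0,0,0.5]]'>/dev/null; python3 tz.py
```

```text
t 20.55 tcp [0.3734 0.3027 0.2227] toolz [-0.0768  0.0055] q [ 0.5773 -0.1794  1.5104  0.0487  1.8718  0.5641]
t 21.35 tcp [0.3778 0.3021 0.2063] toolz [-0.1011 -0.0107] q [ 0.572  -0.1466  1.5113  0.0478  1.8676  0.564 ]
```

```bash
python3 -m inch '[[0,0,0,0,0.5],[0,0,0,0,0.5],[0,0,0,0,0.5]]' >/dev/null; python3 tz.py; python3 -m inch '[[0,-0.04,0,0,0.5],[0,0,0,0,0.5],[0,0,0,0,0.5]]'>/dev/null; python3 tz.py;  python3 -m inch '[[0,0.01,0,0,0.5],[0,0.01,0,0,0.5],[0,0.01,0,0,0.5],[0,0.01,0,0,0.5],[0,0,0,0,0.5]]'>/dev/null; python3 tz.py
```

```text
t 21.65 tcp [0.3794 0.3021 0.2073] toolz [-0.0984 -0.0094] q [ 0.5703 -0.1456  1.5084  0.0473  1.8666  0.5632]
t 21.95 tcp [0.3395 0.3011 0.2108] toolz [-0.0988 -0.0098] q [ 0.6136 -0.2318  1.5779  0.0514  1.8817  0.6097]
t 22.45 tcp [0.3853 0.3015 0.2063] toolz [-0.0975 -0.0096] q [ 0.5637 -0.1343  1.4998  0.046   1.8634  0.5593]
```

```bash
python3 -m inch '[[0,-0.04,0,0,0.5],[0,0.02,0,0,0.5],[0,0.02,0,0,0.5],[0,-0.04,0,0,0.5],[0,0.02,0,0,0.5],[0,0.02,0,0,0.5],[0,0,0,0,0.5],[0,0,0,0,0.5]]'>/dev/null; python3 tz.py
```

```text
t 23.25 tcp [0.3835 0.2998 0.199 ] toolz [-0.1116 -0.0171] q [ 0.562  -0.1271  1.5071  0.0471  1.8651  0.5598]
```

All the quick motions sag joint 2, so I stop testing free moves. Pressing down on the board in the fixed stand should reverse the sag. I descend to green.

```bash
python3 go.py .362 .307 .12 92.2; python3 -m inch '[[0.006,-0.010,0.01,0,0.5],[0,-0.005,0.02,0,0.5],[0,0,0.02,0,0.5],[0,0,0,0,0.5],[0,0,0,0,0.5]]' ; python3 go.py .362 .307 .12 92.2;python3 snap.py f wrist side,250,170,120,110,5; python3 tz.py
```

```text
t 23.25 pos [0.3835 0.2998 0.199 ] yaw 90.82719625903519 F [0.3033 0.3532 0.5233] M [ 0.0839 -0.0071  0.0066] w 0.0425 
shift tool [ 0.0087 -0.0124  0.0808] turn -0.02395994526353129
time: 23.75
eef_pos: [0.358, 0.3066, 0.1492]
tool_rot: [-3.028, 0.014, 1.586]
ft_force: [0.4, -0.5, -0.4]
width: 0.0423
t 23.75 pos [0.358  0.3066 0.1492] yaw 90.89682598145635 F [ 0.4313 -0.5041 -0.3927] M [ 0.0415 -0.091   0.0338] w 0.0423 
shift tool [0.0007 0.0073 0.0286] turn -0.022744677350032383
t 23.85 tcp [0.3585 0.3066 0.1496] toolz [-0.1121 -0.0154] q [ 0.5989 -0.1677  1.6311  0.0516  1.7795  0.5923]
```

View pics/f_wrist_full.png

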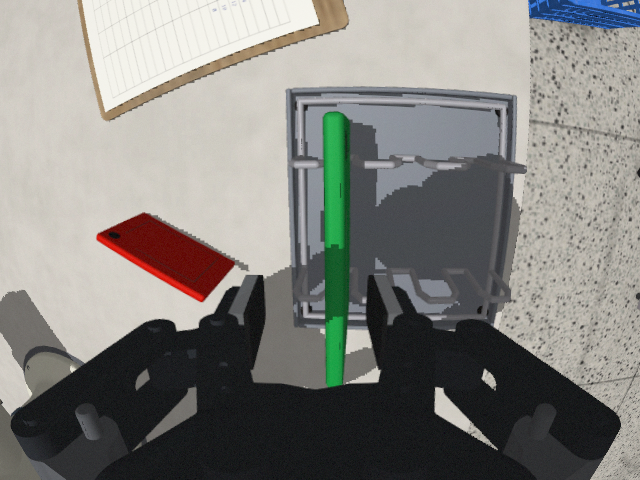

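View pics/f_side.png

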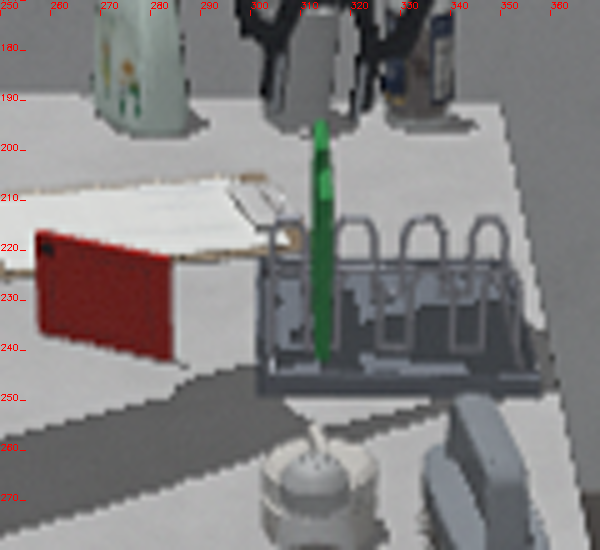

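```bash
python3 -m inch '[[0.001,0.006,0.02,-0.012,0.5],[0,0.004,0.02,-0.012,0.5],[0,0,0,0,0.5],[0,0,0,0,0.5]]' >/dev/null; python3 go.py .3625 .308 .088 92.2;python3 snap.py g wrist
```

```text
t 24.25 pos [0.366  0.3089 0.1132] yaw 92.26098292975405 F [-0.036   0.0838  0.371 ] M [-0.0589 -0.0892  0.021 ] w 0.0428 
shift tool [-0.0006 -0.0008  0.0254] turn 0.0010643529117204675
```

View pics/g_wrist_full.png

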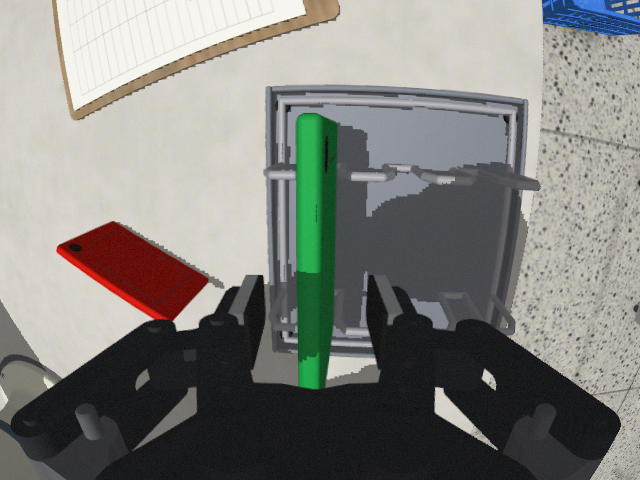

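The green board lies between the pads. I go down and close.

```bash
python3 -m inch '[[0,-0.001,0.013,0,0.5],[0,0,0.012,0,0.4],[0,0,0,0,0.2],[0,0,0,0,0],[0,0,0,0,0],[0,0,0,0,0]]' 80; python3 tz.py;python3 slot.py .363 .308 .013 92.2 .0743
```

```text
time: 24.9
eef_pos: [0.3671, 0.3094, 0.0897]
tool_rot: [-3.05, 0.004, 1.608]
ft_force: [2.1, -0.4, -4.0]
width: 0.0085
t 24.9 tcp [0.3671 0.3094 0.0897] toolz [-0.0914 -0.007 ] q [ 0.5969 -0.1452  1.7161  0.0458  1.6503  0.5621]
t 24.9 edge [0.3603 0.3088 0.0157] tcp [0.3671 0.3094 0.0897] toolz [-0.0914 -0.007  -0.9958] yaw 92.10694908660595 F [ 2.1153 -0.3764 -3.9954] w 0.0085
shift [-0.0009  0.0029  0.0024] turn -0.0016240448107143202
```

```bash
python3 -m inch '[[0,0,0.002,0,0],[0,0,0.002,0,0],[0,0,0.002,0,0]]'; python3 tz.py; python3 -m inch '[[0,0,0.003,0,0],[0,0,0.003,0,0],[0,0,0.003,0,0]]'; python3 tz.py
```

```text
time: 25.2
eef_pos: [0.3674, 0.3095, 0.0891]
tool_rot: [-3.053, 0.002, 1.607]
ft_force: [-1.1, -2.9, 9.1]
width: 0.0088
t 25.2 tcp [0.3674 0.3095 0.0891] toolz [-0.088  -0.0053] q [ 0.5971 -0.1475  1.7189  0.0453  1.646   0.5624]
time: 25.5
eef_pos: [0.3672, 0.3095, 0.0891]
tool_rot: [-3.057, 0.0, 1.607]
ft_force: [-2.6, -3.9, 13.3]
width: 0.0088
t 25.5 tcp [0.3672 0.3095 0.0891] toolz [-0.084  -0.0032] q [ 0.5977 -0.1521  1.7229  0.0447  1.6421  0.5628]
```

Pressing does reverse the tilt. I continue with a larger press, about 25 N.

```bash
python3 -m inch '[[0,0,0.006,0,0],[0,0,0.006,0,0],[0,0,0.006,0,0],[0,0,0.006,0,0],[0,0,0.006,0,0],[0,0,0.006,0,0],[0,0,0.006,0,0],[0,0,0.006,0,0]]'; python3 tz.py
```

```text
time: 26.3
eef_pos: [0.3687, 0.3114, 0.0887]
tool_rot: [-3.085, -0.013, 1.608]
ft_force: [-7.4, -6.7, 27.7]
width: 0.0089
t 26.3 tcp [0.3687 0.3114 0.0887] toolz [-0.057  0.011] q [ 0.6015 -0.1746  1.7426  0.0414  1.6144  0.5653]
```

```bash
python3 -m inch '[[0,0,0.006,0,0],[0,0,0.006,0,0],[0,0,0.006,0,0],[0,0,0.006,0,0],[0,0,0.006,0,0],[0,0,0.006,0,0],[0,0,0.006,0,0],[0,0,0.006,0,0]]'; python3 tz.py; python3 -m inch '[[0,0,0.006,0,0],[0,0,0.006,0,0],[0,0,0.006,0,0],[0,0,0.006,0,0],[0,0,0.006,0,0],[0,0,0.006,0,0],[0,0,0.006,0,0],[0,0,0.006,0,0]]'; python3 tz.py
```

```text
time: 27.1
eef_pos: [0.3679, 0.3119, 0.0886]
tool_rot: [-3.105, -0.022, 1.61]
ft_force: [-8.1, -7.3, 28.1]
width: 0.009
t 27.1 tcp [0.3679 0.3119 0.0886] toolz [-0.0376  0.0202] q [ 0.6057 -0.1957  1.7607  0.0381  1.596   0.5669]
time: 27.9
eef_pos: [0.3671, 0.3121, 0.0886]
tool_rot: [-3.123, -0.028, 1.613]
ft_force: [-9.5, -9.2, 29.0]
width: 0.0089
t 27.9 tcp [0.3671 0.3121 0.0886] toolz [-0.0202  0.0276] q [ 0.6098 -0.2146  1.7769  0.0342  1.58    0.5672]
```

```bash
python3 -m inch '[[0,0,-0.005,0,0],[0,0,-0.02,0,0],[0,0,-0.03,0,0],[0,0,-0.03,0,0],[0,0,-0.03,0,0],[0,0,-0.03,0,0],[0,0,-0.015,0,0],[0,0,0,0,0]]'; python3 tz.py; python3 slot.py .4649 -.287 .19 86.3 .0748; python3 snap.py h side,290,150,120,110,5; python3 - <<'E'
from ov import *
im=cv2.imread("pics/h_side_full.png");x0,y0,w,h,k=270,140,120,110,5
c=cv2.resize(im[y0:y0+h,x0:x0+w],None,fx=k,fy=k,interpolation=cv2.INTER_CUBIC)
draw(c,"side",board_pts(toolT(),.0748),x0,y0,k,(255,255,0)); cv2.imwrite("pics/ov3.png",c)
E
```

```text
time: 28.7
eef_pos: [0.3667, 0.3072, 0.2536]
tool_rot: [-3.113, -0.027, 1.616]
ft_force: [0.3, 0.2, -2.3]
width: 0.0092
t 28.7 tcp [0.3667 0.3072 0.2536] toolz [-0.0301  0.0255] q [ 0.5991 -0.223   1.492   0.04    1.8828  0.5654]
t 28.7 edge [0.3645 0.3091 0.1789] tcp [0.3667 0.3072 0.2536] toolz [-0.0301  0.0255 -0.9992] yaw 92.60048417521404 F [ 0.3251  0.2224 -2.3121] w 0.0092
shift [-0.5996  0.0725 -0.0293] turn 0.10996419332728413
```

View pics/ov3.png

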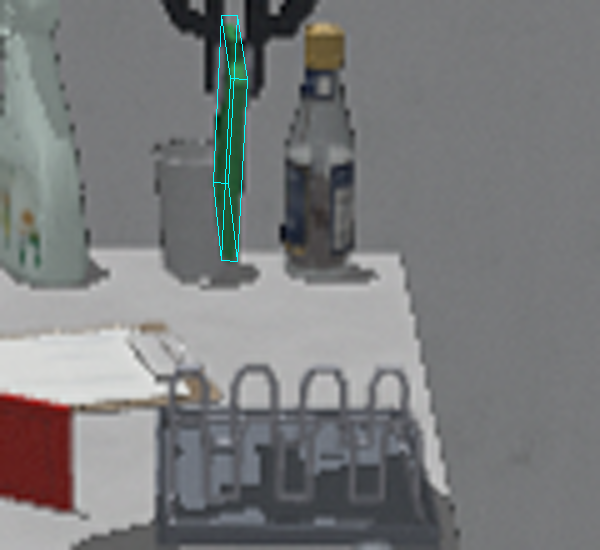

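The model fits the held green board. Now I carry it to the end slot.

```bash
python3 -m inch '[[-0.015,0.003,-0.003,0,0],[-0.03,0.005,-0.004,0,0],[-0.04,0.005,-0.004,0.015,0],[-0.04,0.005,-0.004,0.015,0],[-0.04,0.005,-0.004,0.015,0],[-0.04,0.005,-0.003,0.015,0],[-0.04,0.005,-0.003,0.015,0],[-0.04,0.005,-0.003,0.015,0]]'>/dev/null; python3 tz.py; python3 slot.py .4649 -.287 .19 86.3 .0748
```

```text
t 29.55 tcp [0.4063 0.0171 0.2559] toolz [-0.0561  0.0206] q [-0.0563 -0.3714  1.608   0.0188  1.9621 -0.0147]
t 29.55 edge [0.4021 0.0186 0.1813] tcp [0.4063 0.0171 0.2559] toolz [-0.0561  0.0206 -0.9982] yaw 87.96777588420326 F [ 1.0265  1.059  -1.4271] w 0.0089
shift [-0.303   0.0727 -0.0185] turn 0.029108180364706637
```

```bash
python3 -m inch '[[-0.04,0.009,-0.003,0.01,0],[-0.04,0.009,-0.003,0.01,0],[-0.04,0.009,-0.003,0.01,0],[-0.04,0.009,-0.003,0,0],[-0.04,0.009,-0.003,0,0],[-0.04,0.009,-0.003,0,0],[-0.03,0.007,-0.003,0,0],[-0.01,0.003,0,0,0]]'>/dev/null; python3 -m inch '[[0,0,0,0,0],[0,0,0,0,0],[0,0,0,0,0]]'>/dev/null; python3 tz.py; python3 slot.py .4649 -.287 .11 86.3 .0748
```

```text
t 30.65 tcp [ 0.4501 -0.278   0.2453] toolz [-0.0831  0.0388] q [-0.6075 -0.0139  1.3161 -0.0167  1.9298 -0.543 ]
t 30.65 edge [ 0.4438 -0.2751  0.1708] tcp [ 0.4501 -0.278   0.2453] toolz [-0.0831  0.0388 -0.9958] yaw 85.92697693661 F [ 0.194   0.7476 -1.0096] w 0.0089
shift [-0.0124  0.0269  0.0583] turn -0.00651048064203108
```

```bash
python3 -m inch '[[-0.006,0.012,0.01,0,0],[-0.006,0.012,0.015,-0.005,0],[0,0.003,0.015,0,0],[0,0,0.015,0,0],[0,0,0,0,0],[0,0,0,0,0]]'>/dev/null;  python3 slot.py .4645 -.287 .08 86.3 .0748
```

```text
t 31.25 edge [ 0.468  -0.2833  0.1066] tcp [ 0.4743 -0.2863  0.181 ] toolz [-0.0848  0.0404 -0.9956] yaw 86.57209563842278 F [-0.3553  0.5105 -1.1352] w 0.0086
shift [-0.0048 -0.0009  0.0266] turn 0.004748964770793451
```

```bash
python3 -m inch '[[-0.004,-0.001,0.014,0.004,0],[0,0,0.013,0,0],[0,0,0,0,0],[0,0,0,0,0]]'>/dev/null;  python3 slot.py .4645 -.287 .05 86.3 .0748; python3 snap.py i wrist side,285,240,120,140,4; python3 - <<'E'
from ov import *
im=cv2.imread("pics/i_side_full.png");x0,y0,w,h,k=285,240,120,140,4
c=cv2.resize(im[y0:y0+h,x0:x0+w],None,fx=k,fy=k,interpolation=cv2.INTER_CUBIC)
draw(c,"side",board_pts(toolT(),.0748),x0,y0,k,(255,255,0))
draw(c,"side",box(.4649,-.287,.012,np.radians(-3.7)),x0,y0,k,(0,255,0))
draw(c,"side",box(.419,-.284,.012,np.radians(-3.7)),x0,y0,k,(0,255,255))
cv2.imwrite("pics/ov4.png",c)
E
```

```text
t 31.65 edge [ 0.4643 -0.2865  0.0778] tcp [ 0.4706 -0.2895  0.1522] toolz [-0.0841  0.0399 -0.9957] yaw 86.32381290553604 F [-0.1215 -0.6167 -0.9507] w 0.0093
shift [-0.0015  0.0027  0.0276] turn 0.00041561360607045295
```

View pics/ov4.png

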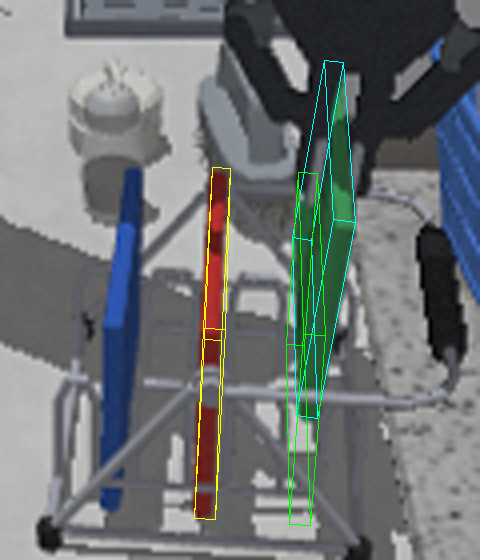

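View pics/i_wrist_full.png

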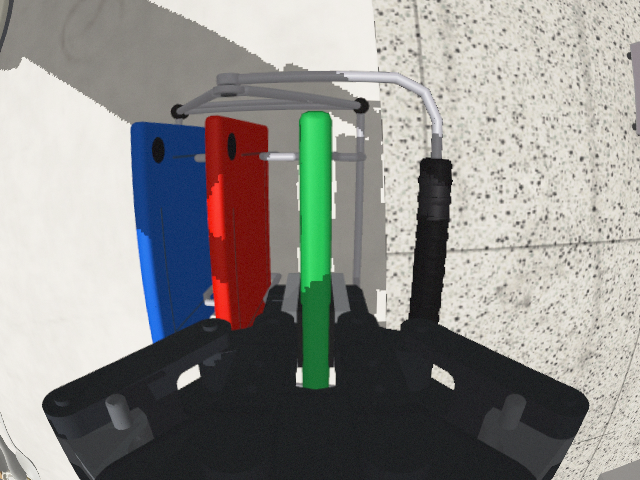

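```bash
python3 -m inch '[[-0.001,0.001,0.009,0,0],[0,0.001,0.009,0,0],[0,0.0005,0.008,0,0],[0,0,0,0,0]]';  python3 slot.py .4638 -.287 .03 86.3 .0748
```

```text
time: 32.15
eef_pos: [0.4713, -0.2899, 0.1252]
tool_rot: [-3.057, -0.033, 1.507]
ft_force: [0.6, 0.7, -1.1]
width: 0.0088
t 32.15 edge [ 0.4652 -0.287   0.0507] tcp [ 0.4713 -0.2899  0.1252] toolz [-0.0825  0.0386 -0.9958] yaw 86.32701215708745 F [ 0.572   0.7398 -1.1373] w 0.0088
shift [-0.0008  0.0004  0.0207] turn 0.00047145107924206897
```

```bash
python3 -m inch '[[0,0,0.007,0,0],[0,0,0.006,0,0],[0,0,0,0,0]]';  python3 slot.py .4638 -.287 .02 86.3 .0748; python3 -m inch '[[0,0,0.005,0,0],[0,0,0.005,0,0],[0,0,0,0,0]]';  python3 slot.py .4635 -.287 .012 86.3 .0748
```

```text
time: 32.45
eef_pos: [0.4701, -0.2892, 0.1107]
tool_rot: [-3.056, -0.034, 1.507]
ft_force: [-0.4, 0.3, -1.9]
width: 0.0086
t 32.45 edge [ 0.4639 -0.2863  0.0363] tcp [ 0.4701 -0.2892  0.1107] toolz [-0.0829  0.0389 -0.9958] yaw 86.33293679924583 F [-0.4162  0.2885 -1.9428] w 0.0086
shift [-0.0013  0.0013  0.0162] turn 0.0005748555919080633
time: 32.75
eef_pos: [0.4693, -0.2888, 0.1001]
tool_rot: [-3.057, -0.033, 1.507]
ft_force: [0.2, -0.2, -1.6]
width: 0.009
t 32.75 edge [ 0.4631 -0.2859  0.0256] tcp [ 0.4693 -0.2888  0.1001] toolz [-0.0825  0.0387 -0.9958] yaw 86.33485085711968 F [ 0.1594 -0.1589 -1.6296] w 0.009
shift [-0.0015  0.0016  0.0135] turn 0.0006082622038805496
```

No contact force, and the edge is at z≈25 mm. I release it to drop in.

```bash
python3 -m inch '[[0,0.001,0.003,0,0],[0,0,0,0,0.3],[0,0,0,0,0.3],[0,0,0,0,0.3]]'; python3 snap.py j wrist side,285,240,120,140,4;python3 slot.py .4635 -.287 .012 86.3 .0748
```

```text
time: 33.15
eef_pos: [0.4704, -0.2892, 0.0981]
tool_rot: [-3.058, -0.032, 1.507]
ft_force: [-0.0, 0.1, -0.6]
width: 0.0257
t 33.25 edge [ 0.4643 -0.2864  0.0236] tcp [ 0.4704 -0.2892  0.0981] toolz [-0.0812  0.0374 -0.996 ] yaw 86.32642659569989 F [1.1614 0.9292 0.9038] w 0.0259
shift [-0.001   0.0002  0.0116] turn 0.0004612311050564699
```

View pics/j_side.png

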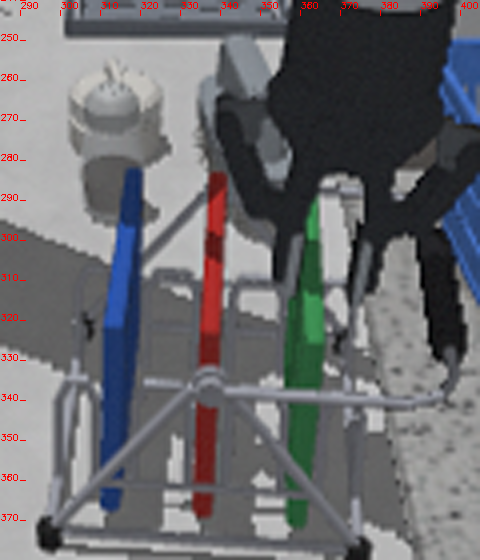

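View pics/j_wrist_full.png

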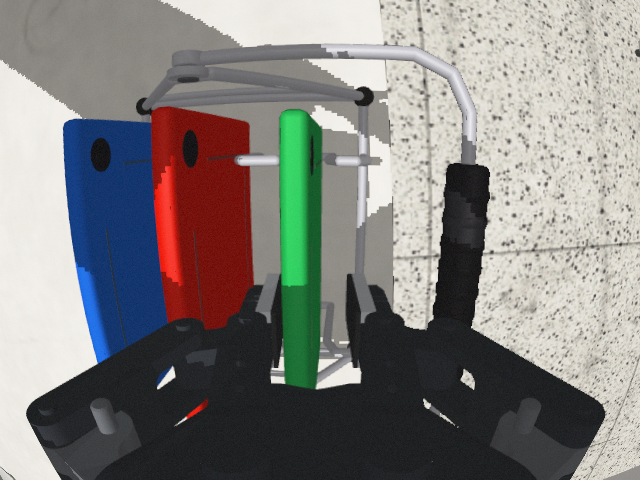

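Green has dropped in upright, its lower edge at row 371 as the model predicted. I retract and go above the grip.

```bash
python3 -m inch '[[0,-0.002,-0.02,0,0.3],[0,-0.003,-0.03,0,0.3],[0,-0.003,-0.03,0,0.4],[0,0,0,0,0.5],[0,0,0,0,0.5]]'; python3 snap.py k wrist side,285,240,120,140,4; python3 go.py .531 -.291 .16 86.3
```

```text
time: 33.75
eef_pos: [0.4688, -0.2915, 0.1807]
tool_rot: [-3.057, -0.033, 1.507]
ft_force: [-1.2, 0.0, -0.6]
width: 0.0425
t 33.85 pos [ 0.4687 -0.2914  0.1804] yaw 86.34636375004575 F [ 0.3693  0.5954 -0.7293] M [-0.0203 -0.0798  0.0221] w 0.043 
shift tool [0.0037 0.0637 0.0152] turn 0.0008092000918700215
```

View pics/k_wrist_full.png

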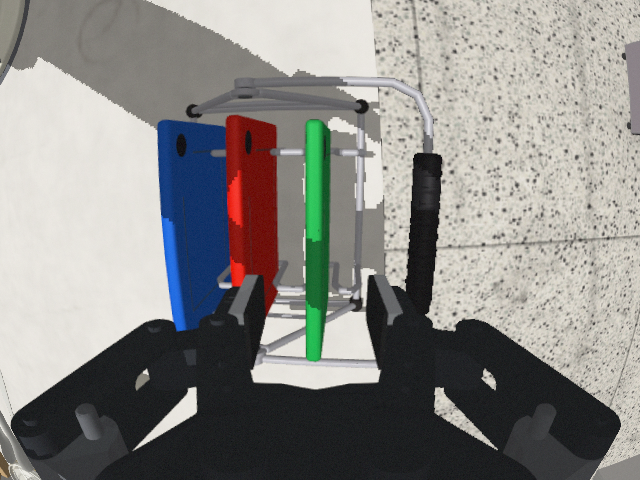

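View pics/k_side.png

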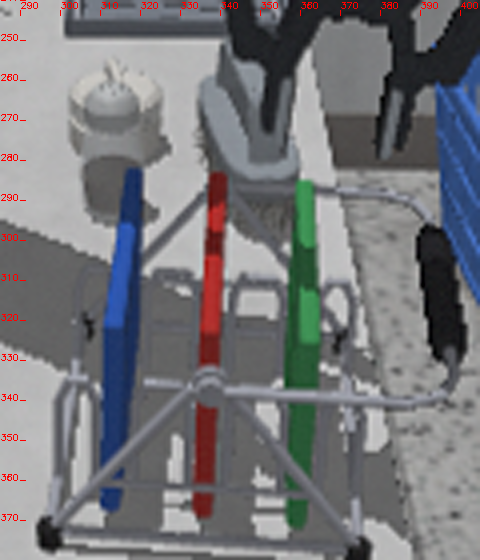

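```bash
python3 - <<'E'
from h import *
a=atz("wrist",427.5,155,.1);b=atz("wrist",419,310,.1);print((a+b)/2,a,b,np.linalg.norm(a-b))
f={k:atz("wrist",*v,.006) for k,v in dict(mp=(193.5,111),pp=(362,106),pm=(356,304)).items()};print(f)
print("y mid via green/red tops",atz("wrist",316,122,.122),atz("wrist",314,358,.122),atz("wrist",235,118,.122))
E
python3 -m inch '[[0.002,0.03,-0.005,0,0.6],[0.002,0.034,-0.005,0,0.6],[0,0,0,0,0.6],[0,0,0,0,0.6]]'; python3 go.py .531 -.291 .1 86.3
```

```text
[ 0.5303 -0.2894  0.1   ] [ 0.5327 -0.2387  0.1   ] [ 0.5278 -0.3402  0.1   ] 0.10161849695586636
{'mp': array([ 0.3485, -0.1885,  0.006 ]), 'pp': array([ 0.4986, -0.1981,  0.006 ]), 'pm': array([ 0.4861, -0.3764,  0.006 ])}
y mid via green/red tops [ 0.4679 -0.2175  0.122 ] [ 0.4578 -0.3613  0.122 ] [ 0.4227 -0.2112  0.122 ]
time: 34.25
eef_pos: [0.5331, -0.2906, 0.1781]
tool_rot: [-3.047, -0.038, 1.506]
ft_force: [-0.3, -0.1, -0.4]
width: 0.051
t 34.25 pos [ 0.5331 -0.2906  0.1781] yaw 86.27377559636632 F [-0.3378 -0.076  -0.3539] M [ 0.0098 -0.0434 -0.0457] w 0.051 
shift tool [-0.0034  0.0053  0.0779] turn -0.00045770218777962945
```

```bash
python3 go.py .5294 -.290 .0815 86.3; python3 -m inch '[[-0.002,0.002,0.02,0,0.55],[-0.001,0.002,0.02,0,0.55],[0,0.001,0.02,0,0.55],[0,0,0,0,0.55],[0,0,0,0,0.55]]'; python3 go.py .5294 -.290 .0815 86.3;  python3 snap.py l wrist side,305,240,120,140,4
```

```text
t 34.25 pos [ 0.5331 -0.2906  0.1781] yaw 86.27377559636632 F [-0.3378 -0.076  -0.3539] M [ 0.0098 -0.0434 -0.0457] w 0.051 
shift tool [-0.0033  0.0054  0.0965] turn -0.00045770218777962945
time: 34.75
eef_pos: [0.5284, -0.291, 0.1143]
tool_rot: [-3.044, -0.039, 1.505]
ft_force: [-0.1, -0.1, 1.2]
width: 0.0471
t 34.75 pos [ 0.5284 -0.291   0.1143] yaw 86.20227980519181 F [-0.0794 -0.051   1.1758] M [-0.0242 -0.0599 -0.0309] w 0.0471 
shift tool [-0.0002  0.0041  0.0326] turn -0.0017055391450933044
```

View pics/l_wrist_full.png

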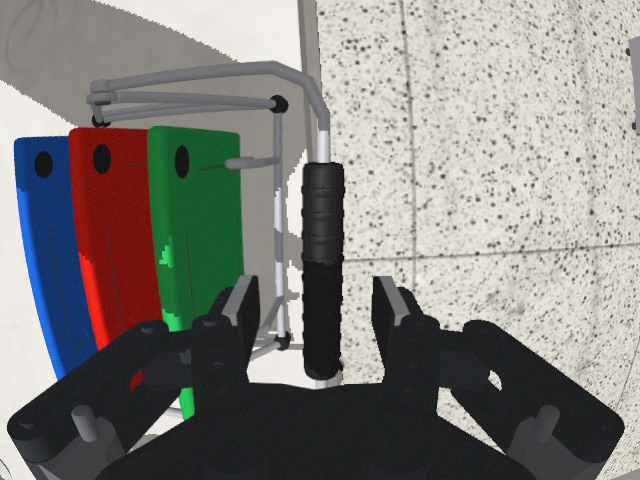

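View pics/l_side.png

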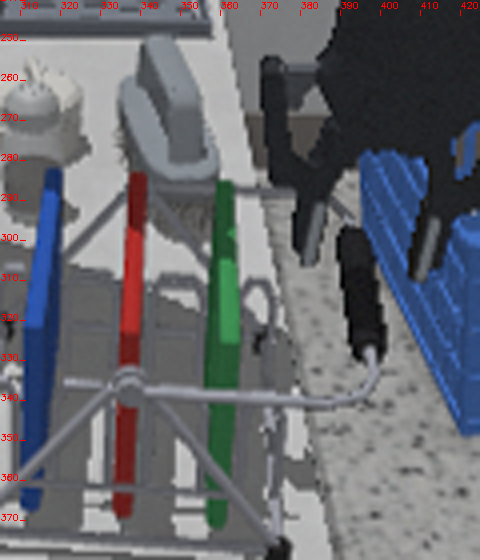

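```bash
python3 -m inch '[[0,0.002,0.016,0.002,0.5],[0,0.002,0.016,0,0.5],[0,0,0,0,0.5]]'; python3 go.py .5294 -.290 .0815 86.3;  python3 snap.py m wrist side,305,240,120,140,4
```

```text
time: 35.15
eef_pos: [0.5307, -0.2906, 0.0825]
tool_rot: [-3.048, -0.037, 1.502]
ft_force: [-0.3, -0.0, -0.2]
width: 0.0426
t 35.15 pos [ 0.5307 -0.2906  0.0825] yaw 86.07952309172056 F [-0.3162 -0.0174 -0.2303] M [ 0.0054 -0.0439 -0.0141] w 0.0426 
shift tool [ 0.0004 -0.0013  0.0012] turn -0.0038480479740938822
```

View pics/m_wrist_full.png

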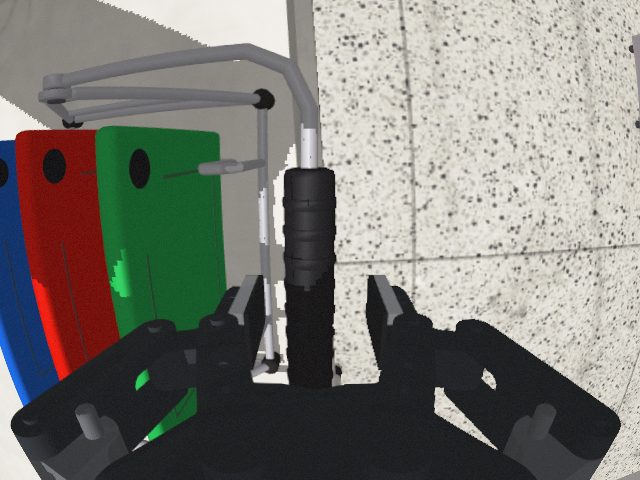

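View pics/m_side.png

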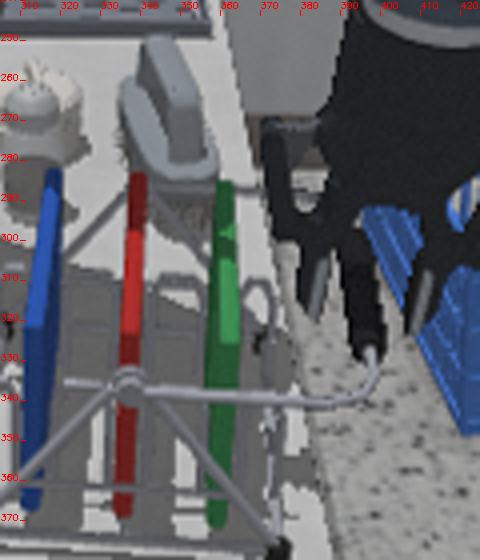

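The bar at column 310 sits between the pads (264 and 370, mid 317). I shift slightly and close.

```bash
python3 -m inch '[[0,-0.0015,0.001,0,0.5],[0,0,0,0,0.3],[0,0,0,0,0.15],[0,0,0,0,0.15],[0,0,0,0,0.15]]' 60; python3 tz.py; python3 -m inch '[[0,0,0,0,0.1],[0,0,0,0,0.1]]' 60;python3 go.py .5294 -.290 .0815 86.3
```

```text
time: 35.75
eef_pos: [0.5295, -0.2912, 0.0856]
tool_rot: [-3.051, -0.034, 1.502]
ft_force: [-0.6, -0.3, -0.2]
width: 0.0161
t 35.75 tcp [ 0.5295 -0.2912  0.0856] toolz [-0.0883  0.0405] q [-0.5524  0.2104  1.3603 -0.0119  1.6674 -0.4859]
time: 35.95
eef_pos: [0.5295, -0.2912, 0.0856]
tool_rot: [-3.051, -0.035, 1.502]
ft_force: [-1.8, 0.6, 0.4]
width: 0.0161
t 35.95 pos [ 0.5295 -0.2912  0.0856] yaw 86.07072073293034 F [-1.7604  0.6404  0.4385] M [ 0.0294  0.1223 -0.0252] w 0.0161 
shift tool [0.001  0.0002 0.0041] turn -0.004001678116924978
```

```bash
cat > arc.py <<'E'
import sys
from ov import *
# arc.py th1 th2 ... (deg): successive tool shifts from the current pose
T0=np.array([.5295,-.2912,.0856]); xr=np.array([.998,-.065,0])
s=status.state();T=toolT();Rm=T[:3,:3];p=T[:3,3]
off=p-T0; r=np.array([off@xr+.112,off[2]]);print("t",round(s["time"],2),"ang now",np.degrees(np.arctan2(r[1],r[0])),"rad",np.hypot(*r),"yoff",off@[.065,.998,0],"F",s["ft_force"],"w",round(s["width"],4),"toolz",T[:2,2])
for a in map(float,sys.argv[1:]):
    th=np.radians(a);q=T0+.112*((np.cos(th)-1)*xr+np.array([0,0,np.sin(th)]))
    print(a,Rm.T@(q-p),q); p=q
E
python3 -m inch '[[0,0,0,0,0],[0,0,0,0,0]]' 80; python3 arc.py 8 18 28 38
```

```text
time: 36.15
eef_pos: [0.5295, -0.2912, 0.0856]
tool_rot: [-3.051, -0.035, 1.502]
ft_force: [-1.0, 0.8, 0.1]
width: 0.0153
t 36.15 ang now 0.014402957234456169 rad 0.11198030781336527 yoff 3.234695597379478e-05 F [-1.0079  0.7706  0.1256] w 0.0153 toolz [-0.0882  0.0405]
8.0 [ 0.0005 -0.0025 -0.0154] [ 0.5284 -0.2911  0.1012]
18.0 [ 0.0006 -0.0061 -0.0185] [ 0.524  -0.2908  0.1202]
28.0 [ 0.0006 -0.0092 -0.0172] [ 0.5164 -0.2903  0.1382]
38.0 [ 0.0005 -0.0121 -0.0153] [ 0.5058 -0.2897  0.1546]
```

```bash
python3 snap.py n wrist side,335,250,80,100,6; python3 arc.py 8
```

```text
t 36.25 ang now 0.008298323347038708 rad 0.11200899470706968 yoff 4.2460150789490056e-05 F [-0.6461  1.551   0.9304] w 0.0152 toolz [-0.0882  0.0405]
8.0 [ 0.0005 -0.0025 -0.0154] [ 0.5284 -0.2911  0.1012]
```

View pics/n_side.png

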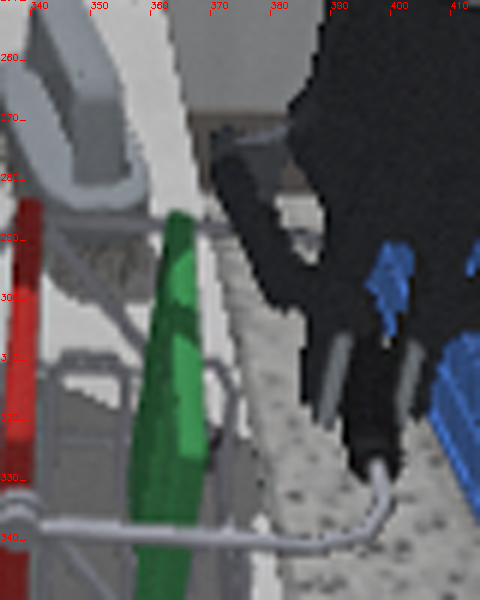

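View pics/n_wrist_full.png

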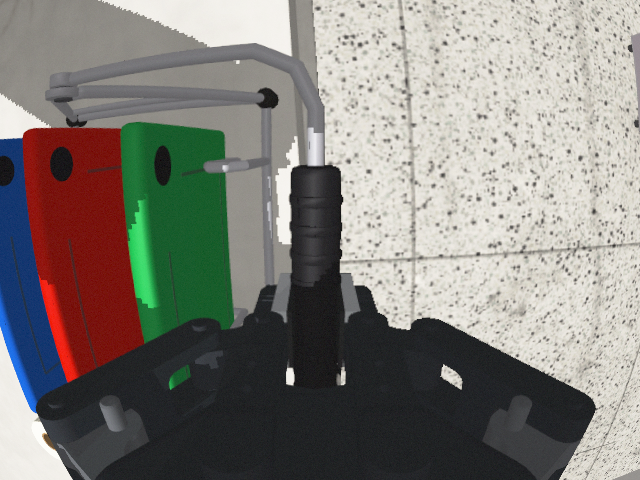

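Both pads hold the grip. Now I swing along the arc.

```bash
python3 -m inch '[[0.0005,-0.0025,-0.015,0,0],[0.0005,-0.006,-0.018,0,0],[0.0005,-0.009,-0.017,0,0]]'; python3 arc.py 38 48 58
```

```text
time: 36.55
eef_pos: [0.5162, -0.2899, 0.1376]
tool_rot: [-3.048, -0.036, 1.503]
ft_force: [-4.4, 0.6, -2.9]
width: 0.015
t 36.55 ang now 27.819251470012862 rad 0.11149647338523971 yoff 0.00044379637059982095 F [-4.413   0.6336 -2.8713] w 0.015 toolz [-0.0904  0.0425]
38.0 [ 0.0001 -0.0119 -0.0159] [ 0.5058 -0.2897  0.1546]
48.0 [ 0.0005 -0.0146 -0.013 ] [ 0.4925 -0.2888  0.1688]
58.0 [ 0.0004 -0.0166 -0.0102] [ 0.477  -0.2878  0.1806]
```

```bash
python3 -m inch '[[0,-0.012,-0.016,0,0],[0.0005,-0.0145,-0.013,0,0],[0.0005,-0.0165,-0.010,0,0]]'; python3 arc.py 66 74 82 90
```

```text
time: 36.85
eef_pos: [0.4743, -0.2874, 0.1865]
tool_rot: [-3.047, -0.036, 1.503]
ft_force: [-1.4, -0.2, -5.4]
width: 0.0158
t 36.85 ang now 60.67711796874194 rad 0.11575585377697865 yoff 0.00017468441209303795 F [-1.4341 -0.2482 -5.4495] w 0.0158 toolz [-0.0922  0.0421]
66.0 [-0.0002 -0.0112 -0.0003] [ 0.4632 -0.2869  0.1879]
74.0 [ 0.0002 -0.0151 -0.0039] [ 0.4485 -0.2859  0.1933]
82.0 [ 0.0001 -0.0155 -0.0018] [ 0.4333 -0.2849  0.1965]
90.0 [-0.     -0.0156  0.0004] [ 0.4177 -0.2839  0.1976]
```

```bash
python3 -m inch '[[0,-0.011,0.001,0,0],[0,-0.012,-0.002,0,0],[0,0,0,0,0]]'; python3 arc.py 82 90; python3 snap.py o side,285,230,120,150,4
```

```text
time: 37.15
eef_pos: [0.4508, -0.2863, 0.1973]
tool_rot: [-3.057, -0.031, 1.503]
ft_force: [0.5, 0.3, -3.3]
width: 0.0156
t 37.15 ang now 73.47596469352511 rad 0.11653168167644816 yoff -0.00023490777620266626 F [ 0.4554  0.2565 -3.2886] w 0.0156 toolz [-0.0824  0.0369]
82.0 [ 0.0002 -0.0174  0.0023] [ 0.4333 -0.2849  0.1965]
90.0 [-0.     -0.0156  0.0002] [ 0.4177 -0.2839  0.1976]
```

View pics/o_side.png

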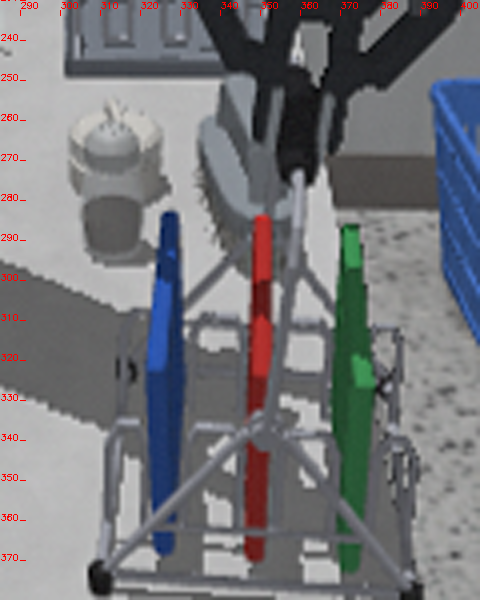

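The rack slid about 20 mm towards +x while I pulled slightly outward; the handle is now about 83° up and all the boards are in. I finish to upright, then lift gently.

```bash
python3 -m inch '[[0,-0.005,0.001,0,0],[0,-0.004,0,0,0],[0,0,0,0,0],[0,0,0,0,0]]'; python3 arc.py 90; python3 snap.py p wrist side,285,230,120,150,4
```

```text
time: 37.6
eef_pos: [0.4427, -0.2857, 0.1976]
tool_rot: [-3.059, -0.031, 1.504]
ft_force: [-0.1, -0.4, -0.6]
width: 0.016
t 37.6 ang now 77.4125750710666 rad 0.11474417786886522 yoff -0.0001396960158692851 F [-0.1263 -0.3679 -0.6007] w 0.016 toolz [-0.0805  0.0362]
90.0 [ 0.0001 -0.0249  0.0021] [ 0.4177 -0.2839  0.1976]
```

View pics/p_side.png

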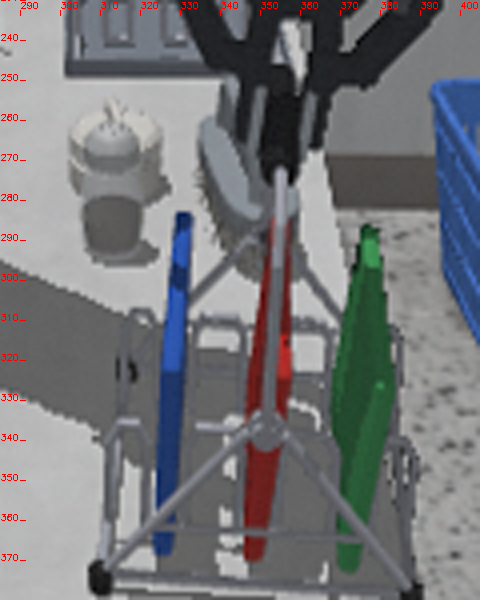

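View pics/p_wrist_full.png

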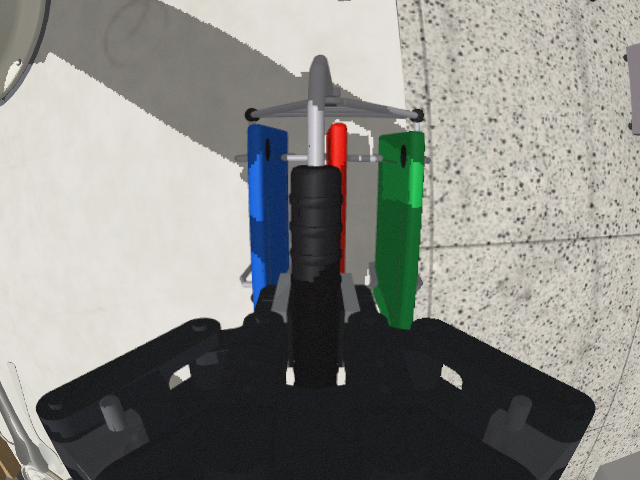

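The handle is upright over the rack (hinge at (351,337), grip directly above), and all three boards are in their slots. Now I lift slowly, compensating for the lean.

```bash
python3 -m inch '[[0,-0.0005,-0.004,0,0],[0,-0.0005,-0.006,0,0],[0,-0.001,-0.01,0,0],[0,-0.001,-0.01,0,0],[0,-0.001,-0.01,0,0]]'; python3 tz.py; python3 snap.py q side,285,210,120,150,4
```

```text
time: 38.2
eef_pos: [0.4409, -0.2859, 0.2337]
tool_rot: [-3.048, -0.038, 1.504]
ft_force: [0.2, 0.4, -8.6]
width: 0.0153
t 38.2 tcp [ 0.4409 -0.2859  0.2337] toolz [-0.0903  0.0435] q [-0.6284 -0.0184  1.3415 -0.019   1.9173 -0.569 ]
```

View pics/q_side.png

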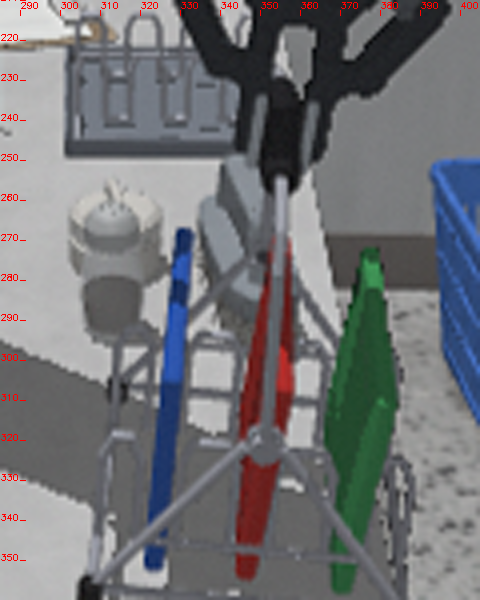

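```bash
python3 -m inch '[[0,-0.001,-0.01,0,0],[0,-0.001,-0.012,0,0],[0,-0.001,-0.012,0,0],[0,-0.001,-0.012,0,0],[0,-0.001,-0.01,0,0],[0,-0.0005,-0.005,0,0],[0,0,0,0,0],[0,0,0,0,0]]'; python3 tz.py; python3 snap.py r side,285,180,120,150,4 wrist
```

```text
time: 39.05
eef_pos: [0.4416, -0.289, 0.3054]
tool_rot: [-3.055, -0.033, 1.504]
ft_force: [-1.0, -0.1, -7.9]
width: 0.0156
t 39.05 tcp [ 0.4416 -0.289   0.3054] toolz [-0.0841  0.0388] q [-0.6322  0.0077  1.1873 -0.0205  2.0374 -0.5753]
```

View pics/r_side.png

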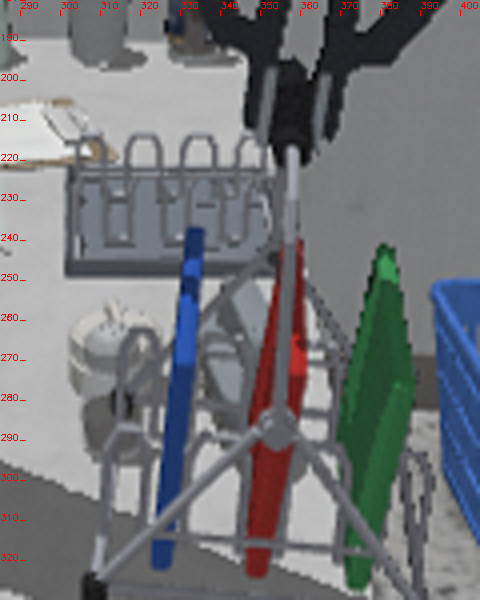

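View pics/r_wrist_full.png

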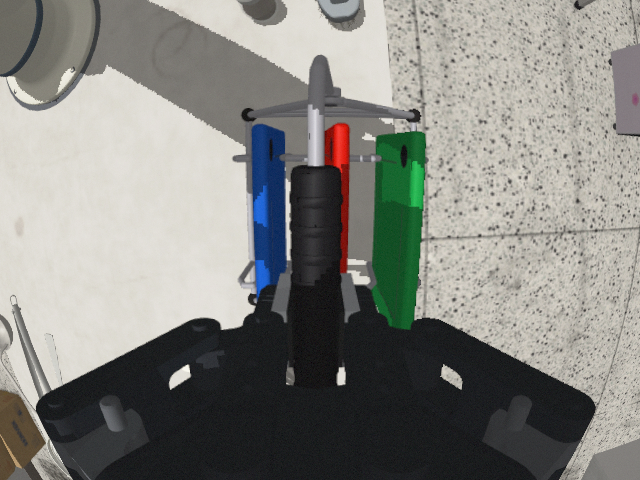

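```bash
python3 -m inch '[[0,0,0,0,0],[0,0,0,0,0],[0,0,0,0,0],[0,0,0,0,0],[0,0,0,0,0]]'; python3 tz.py; python3 snap.py s side,295,235,120,105,5; python3 -m inch '[[0,0,0,0,0],[0,0,0,0,0],[0,0,0,0,0],[0,0,0,0,0],[0,0,0,0,0]]'; python3 tz.py; python3 snap.py t side,295,235,120,105,5
```

```text
time: 39.65
eef_pos: [0.4411, -0.2886, 0.3029]
tool_rot: [-3.051, -0.036, 1.504]
ft_force: [0.6, 0.5, -7.7]
width: 0.0152
t 39.65 tcp [ 0.4411 -0.2886  0.3029] toolz [-0.0876  0.0415] q [-0.6321  0.0086  1.1912 -0.0205  2.037  -0.5753]
time: 40.2
eef_pos: [0.4411, -0.2886, 0.303]
tool_rot: [-3.052, -0.035, 1.504]
ft_force: [0.1, 0.1, -7.3]
width: 0.0158
t 40.2 tcp [ 0.4411 -0.2886  0.303 ] toolz [-0.0873  0.0412] q [-0.6321  0.0085  1.191  -0.0205  2.037  -0.5753]
```

View pics/s_side.png

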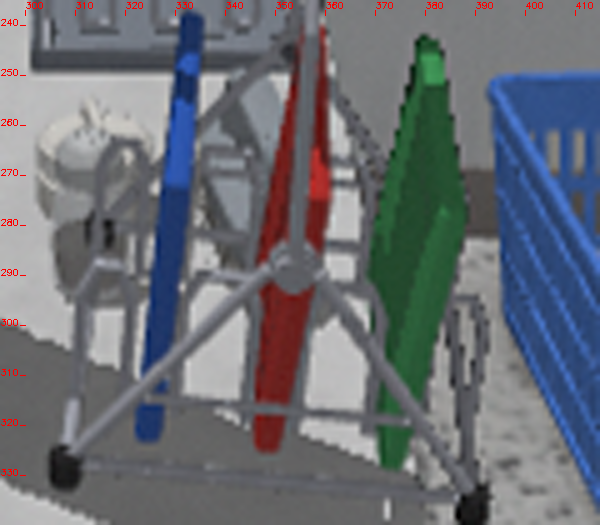

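View pics/t_side.png

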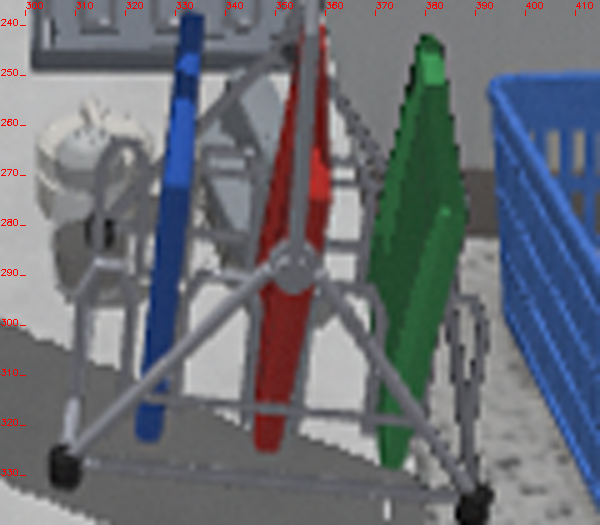

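Two frames 0.55 s apart are identical, so it hangs still. I measure the tilt of the rack and boards from points in the near end plane.

```bash
python3 - <<'E'
from h import *
im=cv2.imread("pics/t_side_full.png")
c=cv2.resize(im[235:340,335:395],None,fx=8,fy=8,interpolation=cv2.INTER_CUBIC)
c=c[:,:]; cv2.imwrite("pics/u1.png",c[:600]); cv2.imwrite("pics/u2.png",c[240:])
def aty(u,v,y):
    o,d=ray("side",u,v);return o+d*(y-o[1])/d[1]
f=lambda u,v,y: aty(295+u/5,235+v/5,y)
a=f(65,466,-.365);b=f(470,501,-.376);print("feet",a,b,"tilt",np.arctan2(b[2]-a[2],b[0]-a[0]))
E
```

```text
feet [ 0.3594 -0.365   0.1108] [ 0.5066 -0.376   0.1069] tilt -0.026394879710798996
```

View pics/u1.png

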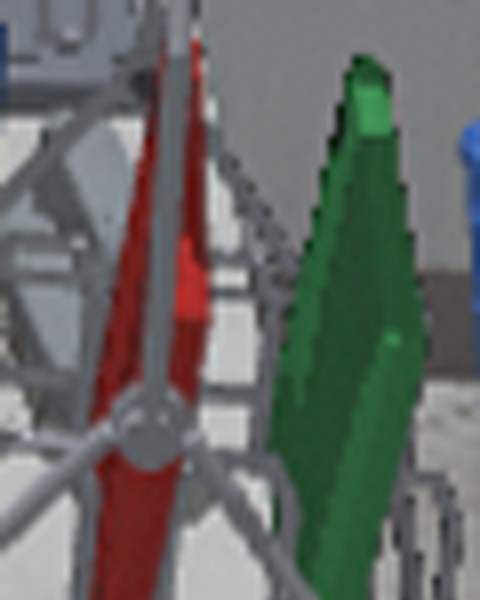

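View pics/u2.png

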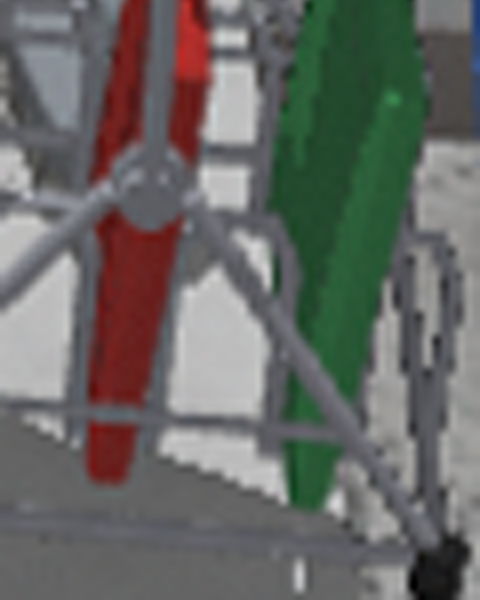

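```bash
python3 - <<'E'
from h import *
def aty(u,v,y):
    o,d=ray("side",u,v);return o+d*(y-o[1])/d[1]
g=lambda x,y,Y: aty(335+x/8,235+y/8,Y)
def lean(n,bot,top,Y):
    a=g(*bot,Y);b=g(*top,Y);print(n,a,b,"len",np.linalg.norm(b-a),"lean vs vertical",np.arctan2(b[0]-a[0],b[2]-a[2]))
lean("green right",(323,745),(428,350),-.365)
lean("green left",(290,745),(390,338),-.365)
lean("red right",(128,720),(207,320),-.363)
f=lambda u,v: ((295+u/5-335)*8,(235+v/5-235)*8)
lean("blue",f(148,440),f(177,186),-.36)
lean("blue left",f(137,440),f(165,184),-.36)
E
```

```text
green right [ 0.4826 -0.365   0.114 ] [ 0.4975 -0.365   0.2175] len 0.1045675086683755 lean vs vertical 0.14320918900798305
green left [ 0.475  -0.365   0.1138] [ 0.489  -0.365   0.2203] len 0.10736276808556534 lean vs vertical 0.1307023570975197
red right [ 0.4379 -0.363   0.1184] [ 0.4495 -0.363   0.2227] len 0.10493411695825818 lean vs vertical 0.1106041473167187
blue [ 0.3896 -0.36    0.1195] [ 0.3967 -0.36    0.2253] len 0.10604590483330814 lean vs vertical 0.06661299279464655
blue left [ 0.3856 -0.36    0.1194] [ 0.3925 -0.36    0.226 ] len 0.10682149720424727 lean vs vertical 0.06467312577974865
```

```bash
python3 snap.py v top,380,170,130,120,5; python3 - <<'E'
from h import *
def aty(u,v,y):
    o,d=ray("side",u,v);return o+d*(y-o[1])/d[1]
n=aty(308,328.2,-.365); f=aty(295+102/5,235+232/5,-.185); print(n,f,"tilt",(f[2]-n[2])/.18)
n0=aty(297.4,373.5,-.3657); f0=aty(285+112/5,270+262/5,-.188);print("start ref",n0,f0,(f0[2]-n0[2])/.18)
print(status.state()["ft_force"],status.state()["qd"])
print(proj("side",(.36,-.365,.105)))
E
```

```text
[ 0.3594 -0.365   0.1108] [ 0.3718 -0.185   0.1075] tilt -0.018344915922775356
start ref [ 0.3403 -0.3657  0.0056] [ 0.3556 -0.188   0.0014] -0.023149666655804722
[ 0.621  -0.1244 -7.9203] [0.0004 0.0006 0.0015 0.0016 0.0007 0.0003]
[308.3017 330.8365]
```

View pics/v_top_full.png

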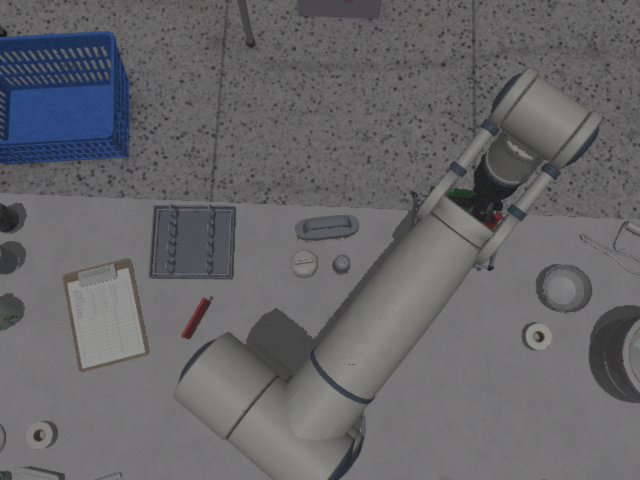

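View pics/t_side_full.png

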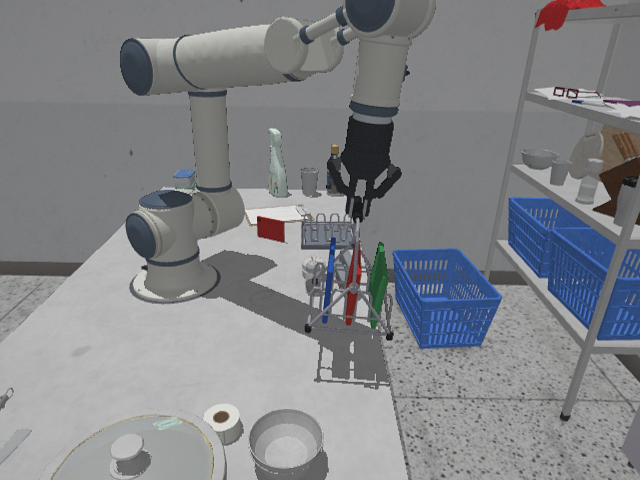

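All bystanders are at their starting pixels. One check remains, the green board's lean: I overlay two candidate leans on the saved frame.

```bash
python3 - <<'E'
from ov import *
from scipy.optimize import least_squares
im=cv2.imread("pics/t_side_full.png").astype(int)
b,g,r=im[...,0],im[...,1],im[...,2]
def fit(mask,x0,name,yr):
    mask=mask.astype(np.uint8); n,l,st,_=cv2.connectedComponentsWithStats(mask); i=1+np.argmax(st[1:,4]); m=(l==i).astype(np.uint8)
    m=cv2.morphologyEx(m,cv2.MORPH_CLOSE,np.ones((5,5)))
    best=None
    def pts(p):
        x,y,z,lean,yaw=p; P=[]
        ax=R.from_euler('zy',[yaw,lean]).as_matrix()
        for a in(-.005,.005):
            for q in(-.075,.075):
                for h in(0,.11): P.append(np.array([x,y,z])+ax@np.array([a,q,h]))
        return P
    k=4
    M=cv2.resize(m*255,None,fx=k,fy=k,interpolation=cv2.INTER_LINEAR)>127
    def cost(p):
        q=np.array([proj("side",u) for u in pts(p)]); h=cv2.convexHull(((q+.5)*k).astype(np.float32)).astype(int)
        c=np.zeros(M.shape,np.uint8); cv2.fillConvexPoly(c,h,1); return 1-(M&(c>0)).sum()/(M|(c>0)).sum()
    from scipy.optimize import minimize
    for l0 in(.05,.1,.15):
        s=minimize(cost,[x0,-.29,.118,l0,-.06],method="Nelder-Mead",options=dict(initial_simplex=np.array([[x0,-.29,.118,l0,-.06]]+[[x0+.006*(j==0),-.29+.01*(j==1),.118+.006*(j==2),l0+.04*(j==3),-.06+.04*(j==4)] for j in range(5)]),maxiter=400,xatol=1e-4,fatol=1e-5))
        print(name,l0,s.x,s.fun,m.sum())
roi=np.zeros(g.shape,bool);roi[235:335,300:395]=1
fit(roi&(g>1.5*r)&(g>1.5*b),.478,"green",0)
roi[:,:]=0;roi[230:328,318:337]=1
fit(roi&(b>1.4*r)&(b>1.3*g),.387,"blue",0)
E
```

```text
green 0.05 [ 0.4862 -0.285   0.116   0.089  -0.0765] 0.23910212686798538 798
green 0.1 [ 0.4871 -0.2874  0.1154  0.0753 -0.0737] 0.23839662447257381 798
green 0.15 [ 0.4889 -0.2754  0.1154  0.0701 -0.0678] 0.2375534322353533 798Traceback (most recent call last):
  File "<stdin>", line 28, in <module>
  File "<stdin>", line 23, in fit
    res = _minimize_neldermead(fun, x0, args, callback, bounds=bounds,
                               **options)
    fxr = func(xr)
    fx = function(np.copy(x), *(wrapper_args + args))
  File "<stdin>", line 19, in cost
  File "h.py", line 17, in proj
    i=optics.camera_info(cam);K=i["camera_matrix"]
ValueError: time passes only in moves, steps and waits
```

```bash
python3 - <<'E'
from ov import *
im=cv2.imread("pics/t_side_full.png");x0,y0,w,h,k=300,232,98,106,5
c=cv2.resize(im[y0:y0+h,x0:x0+w],None,fx=k,fy=k,interpolation=cv2.INTER_CUBIC)
def lb(x,y,z,lean,yaw=-.065):
    ax=R.from_euler('ZY',[yaw,lean]).as_matrix();return [np.array([x,y,z])+ax@np.array([a,q,hh]) for a in(-.005,.005) for q in(-.075,.075) for hh in(0,.11)]
# order matches ED
c2=c.copy()
for cc,L in((c,.11),(c2,.15)):
    draw(cc,"side",lb(.4838,-.289,.117,L),x0,y0,k,(255,255,255))
    draw(cc,"side",lb(.4385,-.287,.118,L-.02),x0,y0,k,(0,255,255))
cv2.imwrite("pics/ov5.png",np.hstack([c[:, 150:],c2[:,150:]]))
E
```

```text
(no output)
```

View pics/ov5.png

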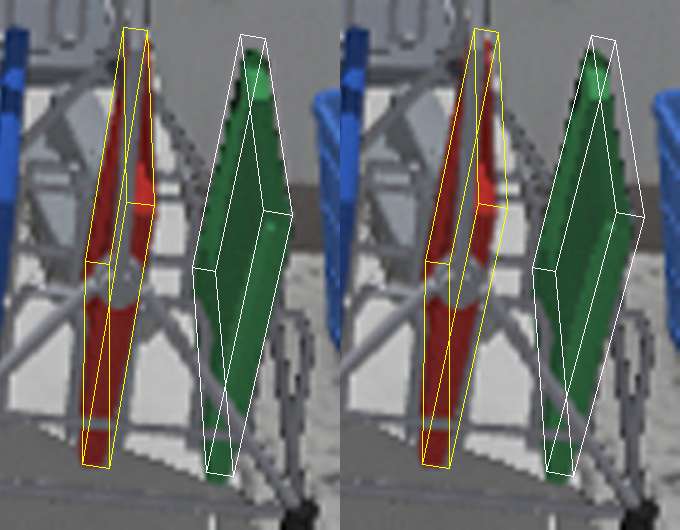

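A world lean of about 0.10 fits green and 0.15 does not. With the rack tilted 0.026, green's lean relative to the rack is about 0.08, below the 0.12 limit. I hand in.

```bash
python3 - <<'E'
from workcell import status, hand_in
s=status.state();print(s["time"],s["eef_pos"],s["ft_force"],s["width"])
print(hand_in())
E
```

```text
40.3 [ 0.44114868 -0.28862394  0.30303379] [ 0.62100271 -0.12439618 -7.92034321] 0.01523558436628276
the job is handed in; nothing more can be done
None
```

I handed the job in at 40.3 s with the rack hanging from its upright handle, red in the middle slot and green in the end slot. The hand-in gave no verdict.

**What I did:** I seated red first and green second, gripped the folded handle, swung it upright along its arc, and lifted the rack about 10 cm.

**Last checks:**
- **Hanging and still:** the feet are about 105 mm above the worktop. The wrist carries about 8 N, and two pictures 0.55 s apart are identical.
- **Level:** the rack tilts about 0.03 rad across the slots and less than 0.01 rad along them.
- **Bystanders:** the brush, timer and salt shaker are at their starting pixels.

**What went less cleanly:**
- **Tool tilt:** it drifted up to about 0.1 rad during fast moves. I reversed most of it by pressing the gripped green board down in the draining stand. I let green drop the last 10 mm or so into its slot.
- **Rack slid:** it moved about 20 mm towards +x during the handle swing.
- **Leaning boards:** red and green lean within their slot play.
    - For green, reading the edges directly gave about 0.11 rad relative to the rack, close to the 0.12 limit. A model overlay and the slot geometry both gave about 0.08.
    - An automatic fit of green matched poorly and then stopped with an error, so I did not rely on it.

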